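Lock the carving jig on its flat and put the key away

ROBOT

A 7-joint arm with a two-finger parallel gripper is mounted at the origin on a cart in front of the work surface, level with it; the furniture and walls round the work are solid. World frame = base frame: x ahead of the robot, y to its left, z up, the work surface at z = 0. Lengths are in m, angles in degrees, forces in N, time in s.
With the tool pointing down it reaches from about 0.425 to 0.875 m from the base axis. Payload 4.7 kg.
Tool frame: the origin (TCP) lies on the centre line of the jaws, within the pads' length; the fingertips stand 8 mm ahead of it and the grasp point (between the pads) lies 11 mm behind it; z points along the fingers, y is the direction in which the jaws open and shut (so a half turn about z gives the same grasp; the last joint's range is limited). The gripper opens to 87 mm and grips with 3 to 60 N. Pads are 19 mm wide; open, the fingers measure 117 mm over their backs; the gripper's body (75 mm by 190 mm) begins 51 mm behind the grasp point.
Start: joints at [-74.421, 18.392, -4.016, 83.108, 1.295, 78.541, -3.26], TCP at [0.166, 0.629, 0.231] pointing down, gripper open.
Joint ranges: [-163.93, 163.93], [-17.29, 119.83], [-79.2, 71.16], [3.27, 140.29], [-89.18, 269.18], [5.43, 117.66], [-154.24, 154.24]. Speed limits (degrees/s): [147.25, 147.25, 180, 180, 180, 180, 180].

INTERFACE

Orientations are given as [roll, pitch, yaw] about the fixed x, y, z axes, in that order (R = Rz(yaw) Ry(pitch) Rx(roll)).
In Python, from cell import status, vision, workorder gives the robot as it stands.
- The arm moves only by the tool step_arm, never from a script. Its argument "series" is a list of rows, each an object of numbers: "ax", "ay", "az": the turn, a rotation vector about the world's x, y, z in degrees; "x", "y", "z": the shift along the world's x, y, z in m; "claw": the opening in per cent of the stroke, from 0 (shut) to 100 (fully open). In form: [{"ax": .., "ay": .., "az": .., "x": .., "y": .., "z": .., "claw": ..}, ...]. A call has 1 to 12 rows; each row is the pose to reach, as a shift and turn from the pose commanded when the call began; what a row does not reach only later rows make up. A row lasts 1/10 s, in which the tool goes at most 50 mm and 8.59 degrees, less where a joint would pass 70% of its speed; a pose out of reach is approached as far as the arm can. A call with a gripper value outside its range is refused whole. The fingers move at their own pace and stop on an object; "squeeze" is the grip in N (left out, the last holds). Time passes only in rows, so rows that repeat a pose let the fingers close. It gives the time, the measured TCP pose, the force and the opening at its end, in the units of the state.
- status.get_obs(): the state, without advancing time (a new reading comes with each control period).
- vision.read_camera(name): name is "side" or "top"; returns the picture (420x560x3 uint8, red, green, blue); there is no depth.
- vision.camera_params(name): a dict with "fovy" (degrees; the focal length in pixels is half the picture's height over the tangent of half this angle, whatever the lens; pixels are square), "cx", "cy" (the principal point, pixels), "dist" ([k1, k2, p1, p2, k3] as OpenCV has them; the pictures are not rectified), "eye" and "orientation" of the camera in the world. Camera axes: x right, y down, z forward; pixel columns grow to the right and rows downward; lengths in m; the calibration is good to about 2 mm. A picture is of the moment at which its call begins. camera_params takes no time and is no camera call.
- workorder.sign_off(): hands the job in, once; it reports no verdict.
The state is a dict: "time_s": time; "qpos": joint angles; "joint_velocities": joint speeds; "effort": joint torques, N m; "tool_pos": TCP position; "tool_rot": TCP orientation; "force": force on the tool from outside, world axes, zero at the start; "wrist_torque": the same for the moment, N m; "grip_width": finger opening in m.
Only numpy, scipy, OpenCV 4.12 (cv2) and the standard library are available. Lean on these libraries where they do the work, as an engineer would, in place of code of your own. Each camera call takes 0.05 s, during which the arm holds its last target.

TASK

Crank the jig's shaft round until the flat along it squarely faces the leaning clamp screw, then tighten that screw clockwise with the hex key standing in it, as far as it goes. Then pull the key out and hang it by its crossbar in the notches of the wooden rest, shank down, leaving the shaft where you set it and the loose wood and sanding block undisturbed.

Things in the scene. Friction and masses are not known exactly. Their poses are not given: they have to be found in the camera images.
- collar_center (a point): centre of the dark steel clamp collar in mid-jig, on the shaft's axis, 115 mm above the bench. Axes of the jig (fixed to the bench): x from the robot's side to the back, y along the level shaft (crank at the -y end, round wooden workpiece, 92 mm, at the +y end), z up. Board 100 x 270 mm; bearing stands at y = +-85 mm, 147 mm high
- shaft (a joint): turn of the 40 mm steel shaft, rad. 0 = the 30 mm wide flat along it squarely faces the clamp screw; starts at 0.5 to 1.3, with the crank swung toward the jig's -x. At value q the crank handle's axis is at x = 75 sin(0.3 - q), z = 75 cos(0.3 - q) mm from the shaft's axis (jig axes). Stiff (0.7 N m friction), stays where left; stops at -0.7 and 1.5
- crank_grip (a point): middle of the dark wooden crank handle: round, freely spinning, 18 to 24 mm thick, 66 mm long, level along the jig's y, 75 mm from the shaft's axis and 164 mm toward -y of collar_center; can be pinched from above. Its own axes spin with it
- screw_mouth (a point): centre of the open end of the clamp screw's head (37 mm across, 17 mm hex socket 26 mm deep), 62 mm from the shaft's axis. z points out of the socket, square to the shaft, leaning 30 degrees from vertical toward the jig's -x. x and y turn with the screw
- screw (a joint): turn of the clamp screw, rad: 0 at the start (loose), grows clockwise as seen from the key's handle; 1.0 = hard stop (tight). 0.06 N m friction; stays where it is left and does not move along its axis
- key_handle (a point): centre of the handle block (18 x 32 x 20 mm along its x, y, z) of the loose steel T-shaped hex key, 0.25 kg; crossbar 14 mm thick, 140 mm long, along y. z points from the tip (80 mm below) up the 16 mm hex shank. Starts 26 mm deep in the screw, 116 mm from the shaft's axis. Play in the socket up to 0.13 rad either way: turn it about 1.15 rad clockwise to reach the stop
- rest_seat (a point): centre of the crossbar when the key hangs in the fixed wooden rest, 112 mm above the bench. Two uprights 12 mm thick, 26 to 38 mm either side along y; tops 105 mm high, with horns to 124 mm forming notches 23 mm wide along x. The crossbar lies along y in both notches, the shank hangs between the uprights (open along x; foot 15 mm high)
- sanding_block: bystander: loose sanding block, 123 x 102 x 31 mm, origin under its centre
- wood_blank: bystander: loose eight-sided wooden blank, 68 x 70 x 31 mm, origin under its centre
- spare_wedge: bystander: loose wooden wedge, 89 x 46 x 26 mm, origin under its centre

How it is judged (in metres and radians):
On the way, in this order (a step that is already met when the one before it is completed fails the run):
1. the shaft's flat faces the clamp screw (within 0.12 rad) while the screw is still loose (value of joint shaft between -0.12 and 0.12 rad and value of joint screw below 0.3 rad), for 0.2 s.
2. the screw is tight (turned past 0.88 of 1.0 rad) on the flat, with the key still in it (value of joint screw above 0.88 rad and value of joint shaft between -0.12 and 0.12 rad and distance between key_handle and collar_center below 0.13 m), for 0.2 s.
At the end, for the whole second after the job is handed in: The shaft stands with its flat facing the screw (within 0.12 rad), the screw is tight (past 0.88 rad), and the key hangs released in the rest: handle centre within 25 mm sideways and 7 mm in height of the seat, crossbar along both notches (within 0.3 rad), shank down (within 0.2 rad of vertical) (value of joint shaft between -0.12 and 0.12 rad and value of joint screw above 0.88 rad and horizontal distance between key_handle and rest_seat below 0.025 m and z of key_handle in the frame of rest_seat between -0.007 and 0.007 m and angle between key_handle's own z axis and vertical below 0.2 rad and angle between the y axis of key_handle and the y axis of rest_seat, either way round below 0.3 rad and velocity of joint shaft below 0.05 rad/s and distance between key_handle and collar_center above 0.15 m); the robot touches nothing.
It fails at once if the sanding block is pushed more than 40 mm (distance of sanding_block from where it was at the start of the episode above 0.04 m).
It fails at once if the wooden blank is pushed more than 40 mm (distance of wood_blank from where it was at the start of the episode above 0.04 m).
It fails at once if the wedge is pushed more than 40 mm (distance of spare_wedge from where it was at the start of the episode above 0.04 m).
It also fails if it takes over 70 s, if anything falls off the work surface, if the arm or the gripper's body presses on something with over 40 N, if the wrist force passes 120 N, or if a joint passes its speed limit or range.

## Working session

There is one attempt and no reset: what is moved stays moved. The work goes in short steps, Python scripts to look and compute and a tool call to move; the robot and the scene stay as the last step left them, time stands still between calls to the robot, and variables do not carry over. Pictures are saved under pics/ and viewed, and the job is handed in when it is done.

Besides the shell and the picture viewer there is one more tool, called as name([rows], argument=value, ...), one row to a line, values as JSON. step_arm: Moves the arm, as the interface text tells. Its arguments: {"type":"object","properties":{"series":{"type":"array"},"squeeze":{"type":"number"}},"required":["series"]}

```bash
ls; mkdir -p pics; cat > h.py <<'E'
import numpy as np, cv2
from cell import status, vision, workorder
E
python3 - <<'E'
from h import *
for n in ("side","top"):
    im=vision.read_camera(n); cv2.imwrite(f"pics/{n}0.png",im[:,:,::-1]); print(n,vision.camera_params(n))
print(status.get_obs())
E
```

```text
pics
side {'fovy': 52.503840393819765, 'cx': 285.46231641572075, 'cy': 207.20420508789456, 'dist': array([-0.04128349,  0.        ,  0.        ,  0.        ,  0.        ]), 'eye': array([ 0.47535355, -0.92377633,  0.84978523]), 'orientation': array([-128.12371215,   -0.43223511,   -2.21921569])}
top {'fovy': 57.819643089949146, 'cx': 276.8856058587972, 'cy': 212.1147518967099, 'dist': array([-0.08580319,  0.        ,  0.        ,  0.        ,  0.        ]), 'eye': array([ 0.38354645, -0.02342385,  1.30495944]), 'orientation': array([-173.85545376,    1.24766686,  -90.75395442])}
{'time_s': 0.1, 'qpos': array([-74.42324546,  18.43613648,  -4.01543545,  83.16975157,
         1.29494729,  78.54084884,  -3.26255149]), 'joint_velocities': array([-0.00117332, -0.11358981, -0.05274235, -0.11413642, -0.01731405,
       -0.00983079,  0.02422089]), 'effort': array([ 1.94639892e-04, -4.92567658e+01, -4.05729879e-01, -3.13400817e+01,
       -6.41793455e-02,  3.94086423e-02,  6.05990590e-05]), 'tool_pos': array([0.16562001, 0.62803196, 0.22953974]), 'tool_rot': array([-1.79898495e+02,  5.52192076e-03,  1.65230233e+02]), 'force': array([-0.42209187, -0.11217144, -0.20829316]), 'wrist_torque': array([-0.00264473,  0.02221098, -0.01889124]), 'grip_width': 0.0870987236926951}
```

View pics/side0.png

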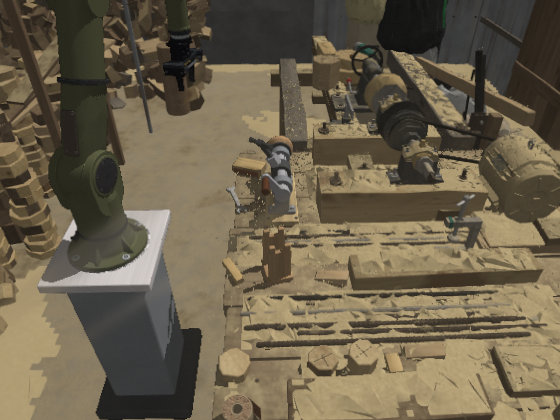

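View pics/top0.png

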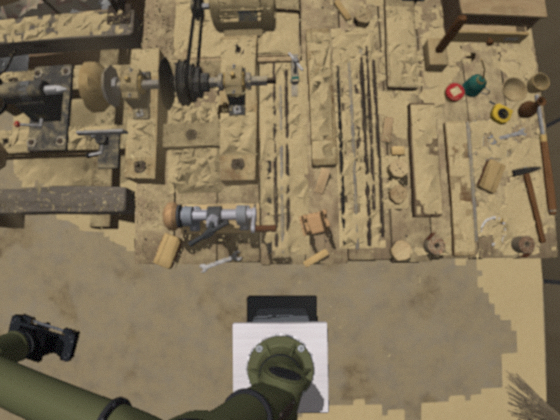

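The jig is at about (215,215) in the top view, with the rest at (315,222). In the side view they are at (275,180) and (277,255). I'll zoom in on both.

```bash
python3 - <<'E'
import cv2
a=cv2.imread('pics/side0.png')[115:295,205:365]; cv2.imwrite('pics/side0z.png',cv2.resize(a,None,fx=3.3,fy=3.3,interpolation=cv2.INTER_CUBIC))
a=cv2.imread('pics/top0.png')[180:280,140:340]; cv2.imwrite('pics/top0z.png',cv2.resize(a,None,fx=4,fy=4,interpolation=cv2.INTER_CUBIC))
E
```

```text
(no output)
```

View pics/side0z.png

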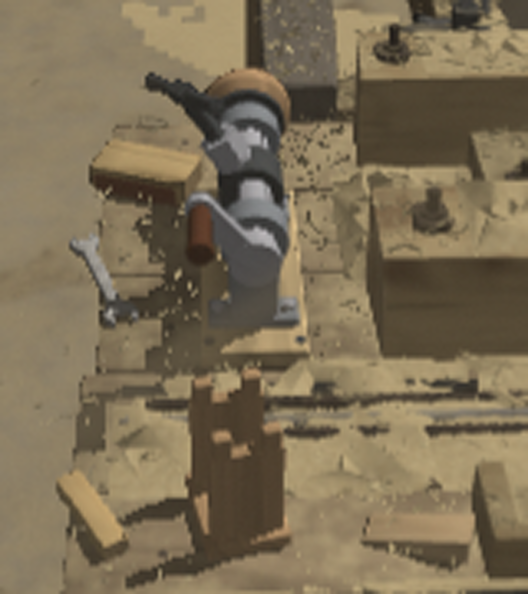

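View pics/top0z.png

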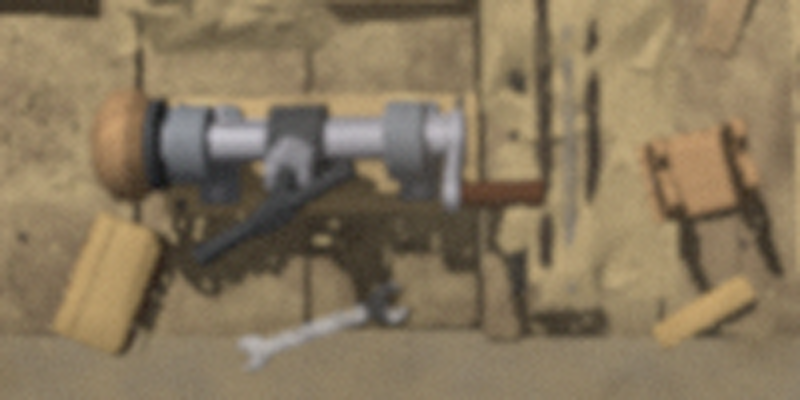

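```bash
cat > h.py <<'E'
import numpy as np, cv2
from scipy.spatial.transform import Rotation as R
from cell import status, vision, workorder
def cam(n):
    p=vision.camera_params(n); f=210/np.tan(np.radians(p['fovy'])/2)
    K=np.array([[f,0,p['cx']],[0,f,p['cy']],[0,0,1]]); M=R.from_euler('xyz',p['orientation'],degrees=True).as_matrix()
    return K,np.array(p['dist']),np.array(p['eye']),M
def ray(n,px):
    K,d,e,M=cam(n); u=cv2.undistortPoints(np.array(px,float).reshape(1,1,2),K,d).ravel()
    v=M@np.array([u[0],u[1],1.]); return e,v/np.linalg.norm(v)
def onz(n,px,z):
    e,v=ray(n,px); return e+v*(z-e[2])/v[2]
def proj(n,P):
    K,d,e,M=cam(n); P=np.atleast_2d(P); rv=cv2.Rodrigues(M.T)[0]
    return cv2.projectPoints(P.astype(float),rv,-M.T@e,K,d)[0].reshape(-1,2)
def tri(ps,pt):
    e1,v1=ray('side',ps); e2,v2=ray('top',pt)
    A=np.array([v1,-v2]).T; s=np.linalg.lstsq(A,e2-e1,rcond=None)[0]
    a=e1+v1*s[0]; b=e2+v2*s[1]; return (a+b)/2,np.linalg.norm(a-b)
def snap(n,name,box,f):
    im=vision.read_camera(n)[:,:,::-1]; cv2.imwrite(f'pics/{name}_full.png',im); x0,x1,y0,y1=box
    cv2.imwrite(f'pics/{name}.png',cv2.resize(im[y0:y1,x0:x1],None,fx=f,fy=f,interpolation=cv2.INTER_NEAREST))
    return im
E
python3 - <<'E'
from h import *
T=lambda x,y:(140+x/4-.375,180+y/4-.375)
S=lambda x,y:(205+x/3.3-.35,115+y/3.3-.35)
a=onz('top',T(210,137),.115);b=onz('top',T(380,137),.115);c=onz('top',T(299,137),.115)
print(a,b,c,np.degrees(np.arctan2(*(a-b)[:2])))
print('proj TCP start',proj('top',[[.1656,.628,.2295]]),proj('side',[[.1656,.628,.2295]]),proj('side',c))
# boards/ rest tops
print('rest tri', onz('top',T(703,172),.11))
print('wedge',onz('top',T(105,285),.026))
# key crossbar ends
e1=tri(S(152,80),T(200,255)); e2=tri(S(215,135),T(348,172)); print(e1,e2)
for n,x0,x1,y0,y1,f in(('side',225,310,125,215,7),('side',250,305,215,295,7),('top',155,285,195,275,6),('top',290,340,200,260,10)):
    im=cv2.imread(f'pics/{n}0.png')[y0:y1,x0:x1]; cv2.imwrite(f'pics/{n}{x0}.png',cv2.resize(im,None,fx=f,fy=f,interpolation=cv2.INTER_NEAREST))
E
```

```text
[0.51056457 0.2700884  0.115     ] [0.50849191 0.13433723 0.115     ] [0.50947722 0.1987702  0.115     ] 0.874729260007696
proj TCP start [[ 61.1668385  330.09926634]] [[185.9116424   83.75640724]] [[280.71446755 170.48217638]]
rest tri [ 0.47739879 -0.11983575  0.11      ]
wedge [0.39507274 0.38144025 0.026     ]
(array([0.41610086, 0.25678647, 0.19628698]), np.float64(0.00245415306167956)) (array([0.47502731, 0.14647074, 0.20155366]), np.float64(0.0019610026918821196))
```

View pics/side225.png

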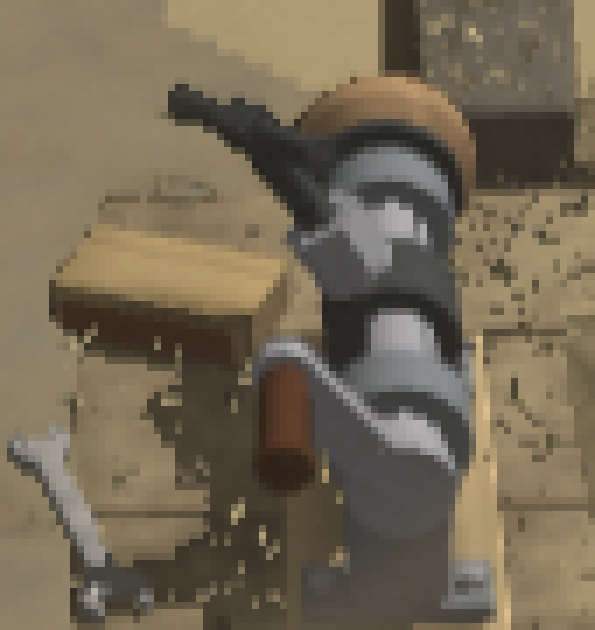

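View pics/side250.png

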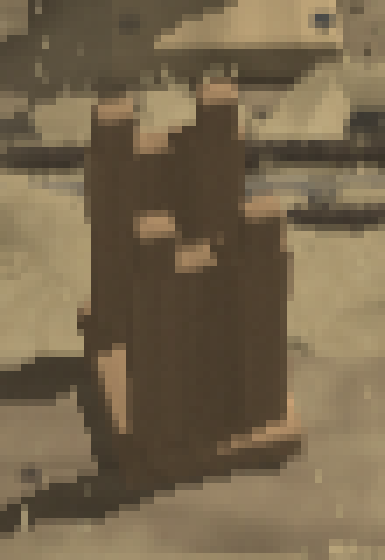

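View pics/top155.png

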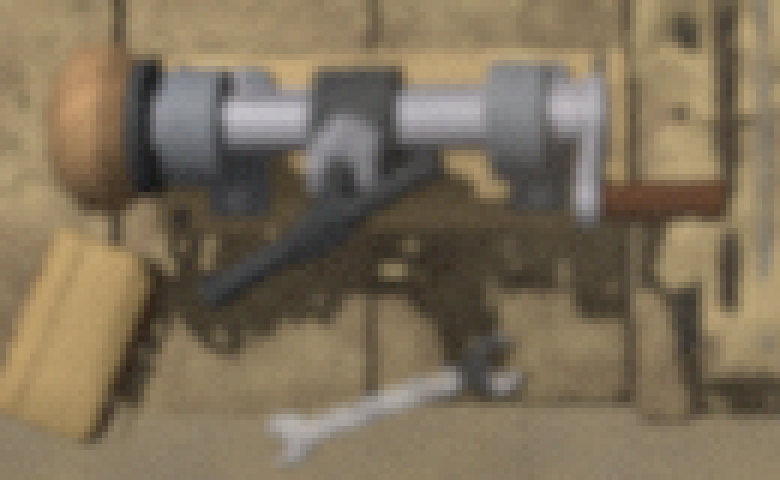

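View pics/top290.png

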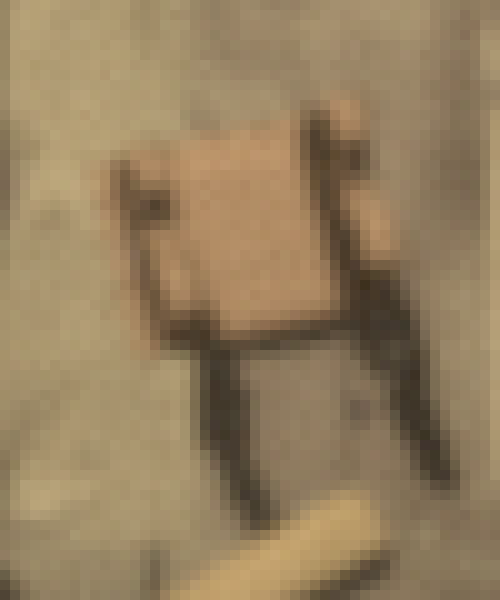

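```bash
cat > ov.py <<'E'
from h import *
def jig(c,yaw):
    Rz=R.from_euler('z',yaw,degrees=True).as_matrix(); return lambda p:np.array(c)+Rz@np.array(p,float)
def overlay(n,src,dst,box,f,pts):
    x0,x1,y0,y1=box; im=cv2.imread(src)[y0:y1,x0:x1]; im=cv2.resize(im,None,fx=f,fy=f,interpolation=cv2.INTER_NEAREST)
    for P,c in pts:
        u=proj(n,P)[0]; u=((u-[x0,y0]+.5)*f).astype(int); cv2.circle(im,tuple(int(v) for v in u),2,c,-1)
    cv2.imwrite(dst,im)
def model(J,q,kdir=None):
    pts=[]
    s,c=.5,np.cos(np.pi/6); g=(0,255,0);r=(0,0,255);b=(255,0,0)
    for x in(-.05,.05):
        for y in(-.135,.135): pts.append((J([x,y,-.115]),g)); pts.append((J([x,y,-.095]),(255,255,0)))
    for y in np.arange(-.12,.13,.02): 
        for th in(0,90,180): pts.append((J([.02*np.cos(np.radians(th)),y,.02*np.sin(np.radians(th))]),g))
    for y in(-.085,.085): pts.append((J([0,y,.032]),r))
    for d in(.062,.116): pts.append((J([-s*d,0,c*d]),r))
    for th in range(0,360,20): # mouth circle, handle circle
        t=np.radians(th);v=np.array([c,0,s])*np.cos(t)+np.array([0,1,0])*np.sin(t)
        pts.append((J(np.array([-s*.062,0,c*.062])+.0185*v),r)); pts.append((J(np.array([-s*.116,0,c*.116])+.07*v),b))
        pts.append((J([.046*np.cos(t),.125,.046*np.sin(t)]),g))
    for y in(-.197,-.164,-.131): pts.append((J([.075*np.sin(.3-q),y,.075*np.cos(.3-q)]),b))
    return pts
E
python3 - <<'E'
from ov import *
J=jig([.5095,.1988,.115],-.9)
P=model(J,1.1)
overlay('side','pics/side0.png','pics/os.png',(225,310,125,215),6,P)
overlay('top','pics/top0.png','pics/ot.png',(155,285,195,275),6,P)
E
```

```text
(no output)
```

View pics/os.png

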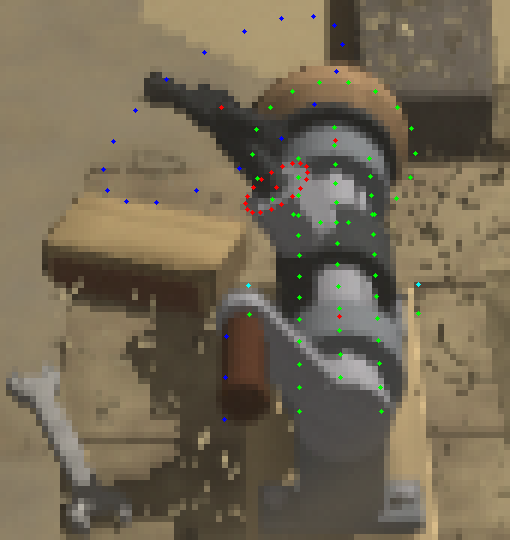

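View pics/ot.png

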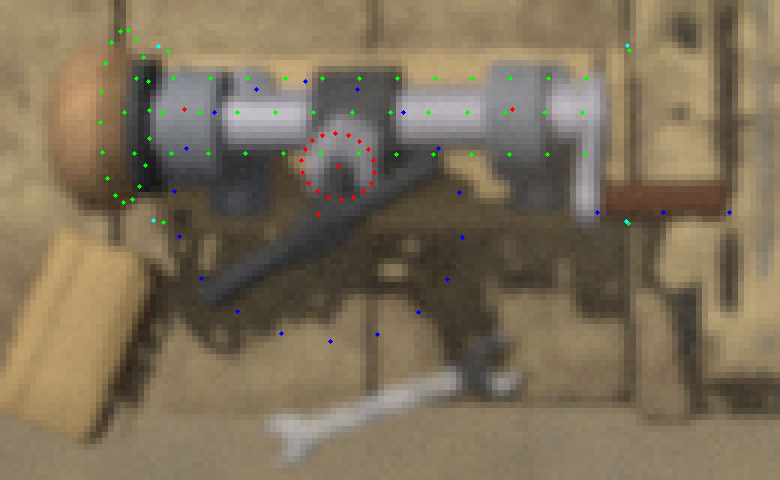

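```bash
python3 - <<'E'
from ov import *
J=jig([.506,.198,.115],-.9)
P=model(J,.88)
# crossbar at angle a about screw axis
c,s=np.cos(np.pi/6),.5
for a in(55,60,65):
    t=np.radians(a); v=np.array([c,0,s])*np.cos(t)-np.array([0,1,0])*np.sin(t)
    for k in(-.07,.07): P.append((J(np.array([-s*.116,0,c*.116])+k*v),(0,255,255)))
overlay('side','pics/side0.png','pics/os2.png',(225,310,125,215),6,P)
overlay('top','pics/top0.png','pics/ot2.png',(155,285,195,275),6,P)
E
```

```text
(no output)
```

View pics/os2.png

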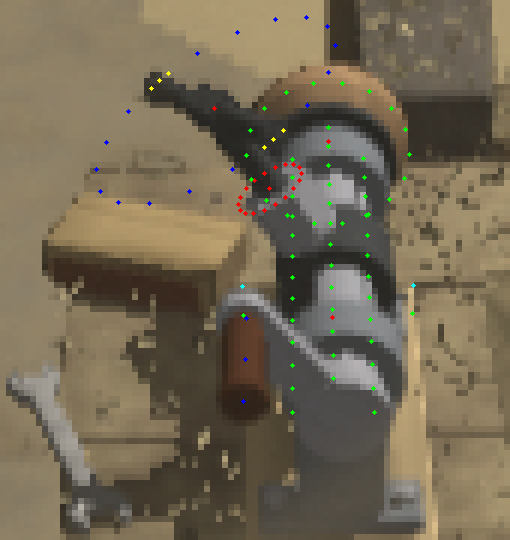

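View pics/ot2.png

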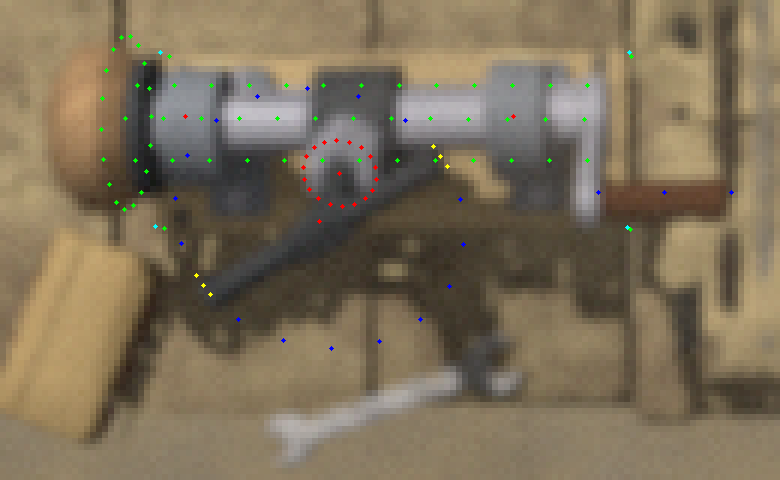

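The overlay fits the jig well: centre about (0.506, 0.198), yaw about -0.9°, crank at about q=0.88. The handle centre should be near (0.462, 0.035, 0.178). I'll move in high.

step_arm([
  {"z": 0.05},
  {"z": 0.1,"x": 0.03,"y": -0.03,"az": -8},
  {"z": 0.12,"x": 0.07,"y": -0.06,"az": -16},
  {"z": 0.12,"x": 0.11,"y": -0.09,"az": -24},
  {"z": 0.12,"x": 0.15,"y": -0.12,"az": -32},
  {"z": 0.12,"x": 0.19,"y": -0.15,"az": -40},
  {"z": 0.12,"x": 0.22,"y": -0.19,"az": -48},
  {"z": 0.12,"x": 0.25,"y": -0.23,"az": -55},
  {"z": 0.12,"x": 0.27,"y": -0.27,"az": -62},
  {"z": 0.12,"x": 0.28,"y": -0.31,"az": -69},
  {"z": 0.12,"x": 0.29,"y": -0.35,"az": -76},
  {"z": 0.12,"x": 0.29,"y": -0.39,"az": -76},
])

```text
invalid input
```

step_arm([
  {"ax": 0,"ay": 0,"az": 0,"x": 0,"y": 0,"z": 0.05,"claw": 100},
  {"ax": 0,"ay": 0,"az": -8,"x": 0.03,"y": -0.03,"z": 0.1,"claw": 100},
  {"ax": 0,"ay": 0,"az": -16,"x": 0.07,"y": -0.06,"z": 0.12,"claw": 100},
  {"ax": 0,"ay": 0,"az": -24,"x": 0.11,"y": -0.09,"z": 0.12,"claw": 100},
  {"ax": 0,"ay": 0,"az": -32,"x": 0.15,"y": -0.12,"z": 0.12,"claw": 100},
  {"ax": 0,"ay": 0,"az": -40,"x": 0.19,"y": -0.15,"z": 0.12,"claw": 100},
  {"ax": 0,"ay": 0,"az": -48,"x": 0.22,"y": -0.19,"z": 0.12,"claw": 100},
  {"ax": 0,"ay": 0,"az": -55,"x": 0.25,"y": -0.23,"z": 0.12,"claw": 100},
  {"ax": 0,"ay": 0,"az": -62,"x": 0.27,"y": -0.27,"z": 0.12,"claw": 100},
  {"ax": 0,"ay": 0,"az": -69,"x": 0.28,"y": -0.31,"z": 0.12,"claw": 100},
  {"ax": 0,"ay": 0,"az": -76,"x": 0.29,"y": -0.35,"z": 0.12,"claw": 100},
  {"ax": 0,"ay": 0,"az": -76,"x": 0.29,"y": -0.39,"z": 0.12,"claw": 100},
], squeeze=30)

```text
time_s: 1.3
tool_pos: [0.4568, 0.2356, 0.3499]
tool_rot: [-180.0, 0.1, 88.9]
force: [0.2, 0.0, 0.9]
grip_width: 0.087
```

step_arm([
  {"ax": 0,"ay": 0,"az": 0,"x": 0,"y": -0.05,"z": 0,"claw": 100},
  {"ax": 0,"ay": 0,"az": 0,"x": 0.003,"y": -0.1,"z": 0,"claw": 100},
  {"ax": 0,"ay": 0,"az": 0,"x": 0.006,"y": -0.15,"z": 0,"claw": 100},
  {"ax": 0,"ay": 0,"az": 0,"x": 0.006,"y": -0.2,"z": 0,"claw": 100},
  {"ax": 0,"ay": 0,"az": 0,"x": 0.006,"y": -0.204,"z": -0.04,"claw": 100},
  {"ax": 0,"ay": 0,"az": 0,"x": 0.006,"y": -0.204,"z": -0.08,"claw": 100},
  {"ax": 0,"ay": 0,"az": 0,"x": 0.006,"y": -0.204,"z": -0.12,"claw": 100},
  {"ax": 0,"ay": 0,"az": 0,"x": 0.006,"y": -0.204,"z": -0.12,"claw": 100},
])

```text
time_s: 2.1
tool_pos: [0.4577, 0.0337, 0.2255]
tool_rot: [-179.4, 0.2, 89.2]
force: [-0.1, -0.6, -0.4]
grip_width: 0.0872
```

```bash
python3 - <<'E'
from h import *
snap('side','s1',(220,320,120,220),6)
o=status.get_obs(); print(o['tool_pos'],o['tool_rot'],o['qpos'])
E
```

```text
[0.45990052 0.03418364 0.22882466] [-1.79720619e+02  9.85387397e-02  8.92277981e+01] [-41.09865262  -6.47124857  31.4586612  109.55780318   3.51795579
  76.28682187 -11.42755748]
```

View pics/s1.png

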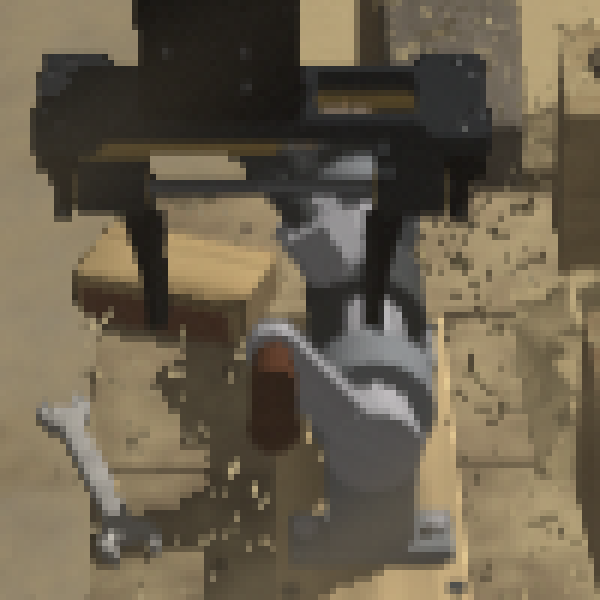

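The handle at (272,395) sits between the fingertips at (155,320) and (375,320), so I'll descend and pinch.

step_arm([
  {"ax": 0,"ay": 0,"az": 0,"x": 0.002,"y": 0,"z": -0.035,"claw": 100},
  {"ax": 0,"ay": 0,"az": 0,"x": 0.003,"y": 0,"z": -0.065,"claw": 100},
  {"ax": 0,"ay": 0,"az": 0,"x": 0.003,"y": 0,"z": -0.065,"claw": 100},
  {"ax": 0,"ay": 0,"az": 0,"x": 0.003,"y": 0,"z": -0.065,"claw": 0},
  {"ax": 0,"ay": 0,"az": 0,"x": 0.003,"y": 0,"z": -0.065,"claw": 0},
  {"ax": 0,"ay": 0,"az": 0,"x": 0.003,"y": 0,"z": -0.065,"claw": 0},
  {"ax": 0,"ay": 0,"az": 0,"x": 0.003,"y": 0,"z": -0.065,"claw": 0},
  {"ax": 0,"ay": 0,"az": 0,"x": 0.003,"y": 0,"z": -0.065,"claw": 0},
  {"ax": 0,"ay": 0,"az": 0,"x": 0.003,"y": 0,"z": -0.065,"claw": 0},
])

```text
time_s: 3.05
tool_pos: [0.4648, 0.0346, 0.1659]
tool_rot: [180.0, -0.0, 89.2]
force: [0.2, 0.0, -0.6]
grip_width: 0.0469
```

step_arm([
  {"ax": 0,"ay": 0,"az": 0,"x": 0,"y": 0,"z": 0,"claw": 0},
  {"ax": 0,"ay": 0,"az": 0,"x": 0,"y": 0,"z": 0,"claw": 0},
  {"ax": 0,"ay": 0,"az": 0,"x": 0,"y": 0,"z": 0,"claw": 0},
  {"ax": 0,"ay": 0,"az": 0,"x": 0,"y": 0,"z": 0,"claw": 0},
  {"ax": 0,"ay": 0,"az": 0,"x": 0,"y": 0,"z": 0,"claw": 0},
])

```text
time_s: 3.55
tool_pos: [0.4603, 0.0345, 0.1641]
tool_rot: [-179.4, 0.0, 89.3]
force: [-10.0, 0.1, 3.5]
grip_width: 0.0206
```

```bash
python3 - <<'E'
from h import *
snap('side','s2',(220,320,120,220),6)
o=status.get_obs(); print(o['tool_pos'],o['force'],o['grip_width'])
E
```

```text
[0.46034595 0.03453011 0.16414113] [-10.94087592  -0.35196861   2.7037345 ] 0.020533650379643244
```

View pics/s2.png

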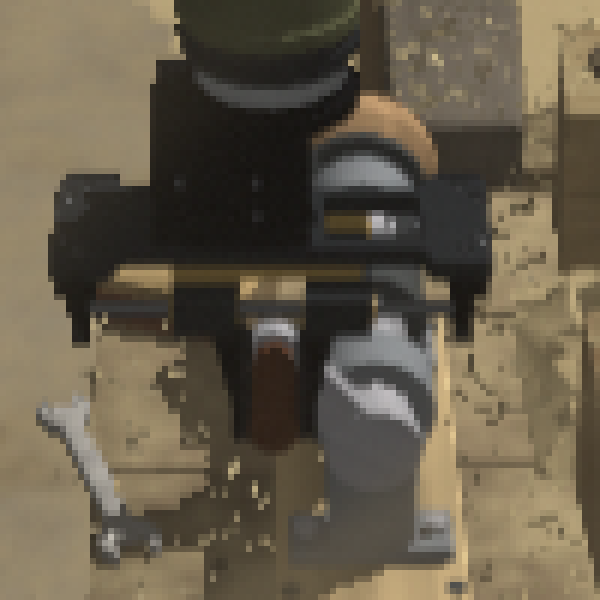

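step_arm([
  {"ax": 0,"ay": 0,"az": 0,"x": 0.006,"y": 0,"z": 0.004,"claw": 0},
  {"ax": 0,"ay": 0,"az": 0,"x": 0.011,"y": 0,"z": 0.006,"claw": 0},
  {"ax": 0,"ay": 0,"az": 0,"x": 0.021,"y": 0,"z": 0.01,"claw": 0},
  {"ax": 0,"ay": 0,"az": 0,"x": 0.027,"y": 0,"z": 0.012,"claw": 0},
  {"ax": 0,"ay": 0,"az": 0,"x": 0.032,"y": 0,"z": 0.013,"claw": 0},
  {"ax": 0,"ay": 0,"az": 0,"x": 0.043,"y": 0,"z": 0.014,"claw": 0},
  {"ax": 0,"ay": 0,"az": 0,"x": 0.05,"y": 0,"z": 0.014,"claw": 0},
  {"ax": 0,"ay": 0,"az": 0,"x": 0.055,"y": 0,"z": 0.013,"claw": 0},
  {"ax": 0,"ay": 0,"az": 0,"x": 0.06,"y": 0,"z": 0.012,"claw": 0},
  {"ax": 0,"ay": 0,"az": 0,"x": 0.065,"y": 0,"z": 0.01,"claw": 0},
  {"ax": 0,"ay": 0,"az": 0,"x": 0.065,"y": 0,"z": 0.01,"claw": 0},
  {"ax": 0,"ay": 0,"az": 0,"x": 0.065,"y": 0,"z": 0.01,"claw": 0},
])

```text
time_s: 4.8
tool_pos: [0.5305, 0.0348, 0.1774]
tool_rot: [179.9, -0.1, 89.2]
force: [-2.8, 0.4, 9.9]
grip_width: 0.0205
```

```bash
python3 - <<'E'
from h import *
snap('side','s3',(220,320,120,220),6)
o=status.get_obs(); print(o['tool_pos'],o['force'],o['grip_width'])
E
```

```text
[0.5305558  0.0348014  0.17743117] [-3.75048453 -0.06223192 10.05850094] 0.020829910735912123
```

View pics/s3.png

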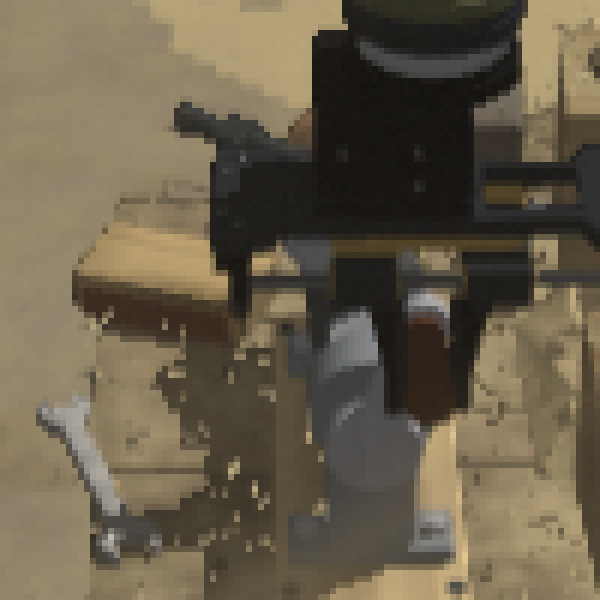

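step_arm([
  {"ax": 0,"ay": 0,"az": 0,"x": -0.004,"y": 0,"z": 0.001,"claw": 0},
  {"ax": 0,"ay": 0,"az": 0,"x": -0.008,"y": 0,"z": 0.002,"claw": 0},
  {"ax": 0,"ay": 0,"az": 0,"x": -0.008,"y": 0,"z": 0.002,"claw": 0},
  {"ax": 0,"ay": 0,"az": 0,"x": -0.008,"y": 0,"z": 0.002,"claw": 0},
])

```text
time_s: 5.25
tool_pos: [0.5253, 0.0348, 0.1791]
tool_rot: [179.5, -0.0, 89.2]
force: [6.4, 0.9, 0.6]
grip_width: 0.0208
```

step_arm([
  {"ax": 0,"ay": 0,"az": 0,"x": -0.005,"y": 0,"z": 0.0,"claw": 100},
  {"ax": 0,"ay": 0,"az": 0,"x": -0.005,"y": 0,"z": 0.0,"claw": 100},
  {"ax": 0,"ay": 0,"az": 0,"x": -0.005,"y": 0,"z": 0.0,"claw": 100},
  {"ax": 0,"ay": 0,"az": 0,"x": -0.005,"y": 0,"z": 0.0,"claw": 100},
  {"ax": 0,"ay": 0,"az": 0,"x": -0.005,"y": 0,"z": 0.04,"claw": 100},
  {"ax": 0,"ay": 0,"az": 0,"x": -0.005,"y": -0.04,"z": 0.08,"claw": 100},
  {"ax": 0,"ay": 0,"az": 0,"x": -0.02,"y": -0.08,"z": 0.12,"claw": 100},
  {"ax": 0,"ay": 0,"az": 0,"x": -0.02,"y": -0.12,"z": 0.16,"claw": 100},
  {"ax": 0,"ay": 0,"az": 0,"x": -0.02,"y": -0.17,"z": 0.18,"claw": 100},
  {"ax": 0,"ay": 0,"az": 0,"x": -0.02,"y": -0.22,"z": 0.18,"claw": 100},
])

```text
time_s: 6.25
tool_pos: [0.5025, -0.1648, 0.3569]
tool_rot: [179.8, -0.1, 89.4]
force: [0.4, 0.2, -0.2]
grip_width: 0.0851
```

```bash
python3 - <<'E'
from ov import *
snap('side','s4',(220,320,120,220),6)
snap('top','t4',(155,285,190,270),6)
o=status.get_obs(); print(o['tool_pos'],o['force'],o['grip_width'])
J=jig([.506,.198,.115],-.9)
P=model(J,0.)
for q in(-.1,.1):
  for y in(-.197,-.164): P.append((J([.075*np.sin(.3-q),y,.075*np.cos(.3-q)]),(0,255,255)))
overlay('side','pics/s4_full.png','pics/os4.png',(225,310,125,215),6,P)
overlay('top','pics/t4_full.png','pics/ot4.png',(155,285,195,275),6,P)
E
```

```text
[ 0.50020964 -0.17270836  0.35605481] [ 0.12386605 -0.29555774 -0.36493761] 0.08640858215248673
```

View pics/os4.png

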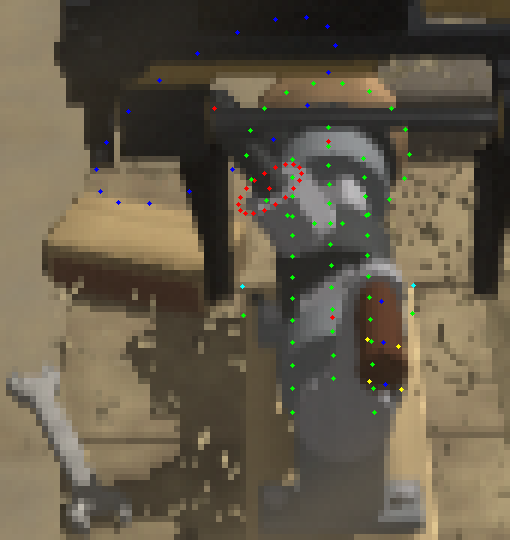

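View pics/ot4.png

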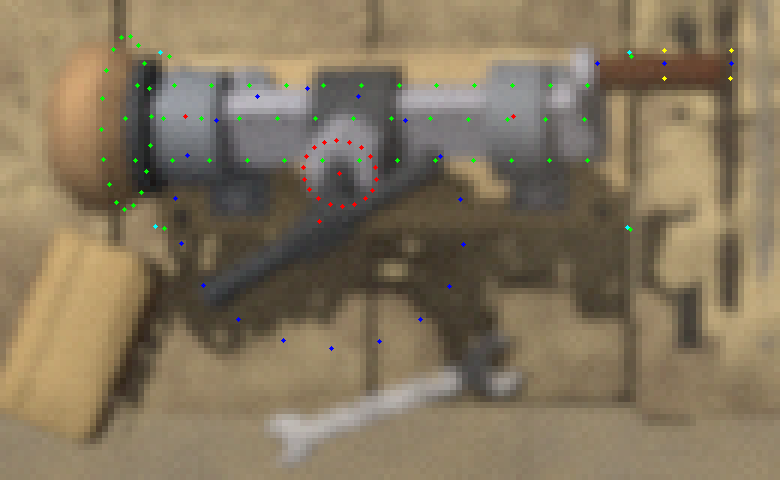

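View pics/t4.png

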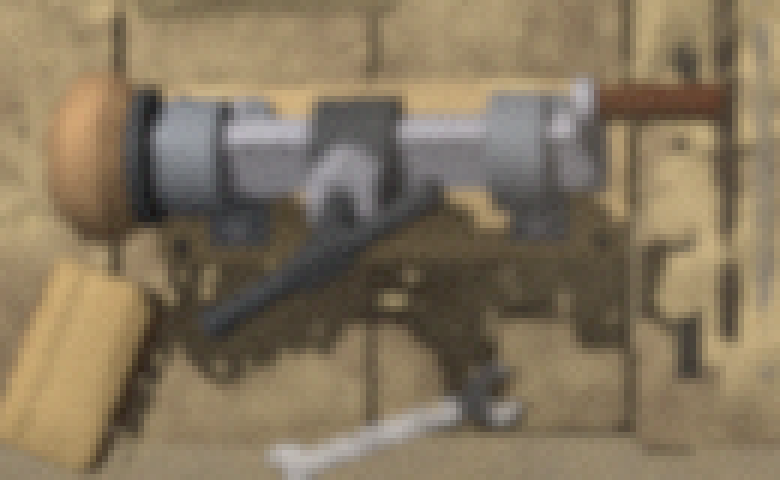

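```bash
python3 - <<'E'
from ov import *
Rz=R.from_euler('z',-.9,degrees=True).as_matrix()
C=np.array([.504,.198,.115]); n=Rz@[-.5,0,3**.5/2]; O=C+.116*n; print('handle',O,'n',n)
ex=Rz@[3**.5/2,0,.5]; ey=Rz@[0,1.,0]
def pl(cam_,px):
    e,v=ray(cam_,px); p=e+v*((O-e)@n)/(v@n); return np.round([(p-O)@ex*1e3,(p-O)@ey*1e3],1)
T=lambda x,y:(155+x/6-.5,195+y/6-.5)
# bar centerline pts
im=cv2.imread('pics/top0.png').astype(int)[:,:,::-1]
sub=im[195:275,155:285]; 
for a in [T(205,297),T(440,162),T(328,226)]: print(pl('top',a))
S=lambda x,y:(225+x/6-.5,125+y/6-.5)
for a in [S(150,86),S(228,116)]: print('side',pl('side',a))
# mask of dark bar
m=((im.max(2)<75)&(abs(im[:,:,0]-im[:,:,2])<14)).astype(np.uint8)
mm=np.zeros_like(m); mm[222:246,187:230]=m[222:246,187:230]
cv2.imwrite('pics/m.png',cv2.resize(mm[195:275,155:285]*255,None,fx=6,fy=6,interpolation=cv2.INTER_NEAREST))
E
```

```text
handle [0.44600716 0.19891102 0.21545895] n [-0.49993832  0.00785366  0.8660254 ]
[-39.1  60.2]
[ 34.2 -60.3]
[ 0.1 -3.9]
side [-38.6  58.2]
side [ 10.8 -16.9]
```

View pics/m.png

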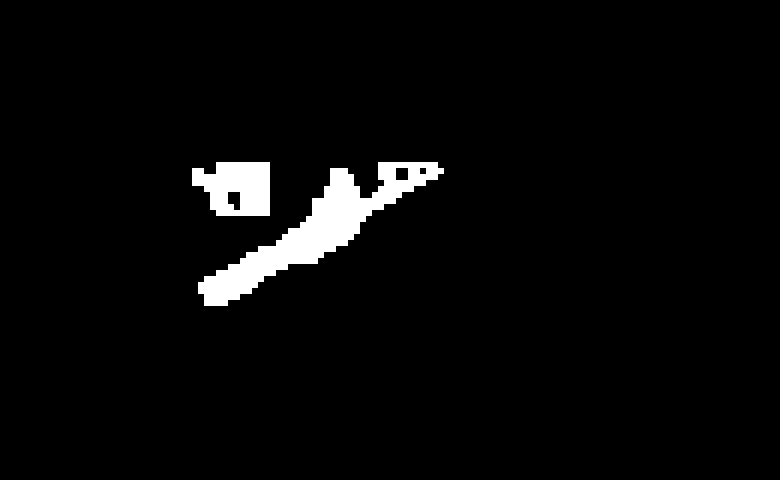

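```bash
cat > key.py <<'E'
from h import *
Rz=R.from_euler('z',-.9,degrees=True).as_matrix()
C=np.array([.504,.198,.115]); n=Rz@[-.5,0,3**.5/2]; ex=Rz@[3**.5/2,0,.5]; ey=Rz@[0,1.,0]
def Rkey(a): # bar dir angle a from ex toward -ey ; tool x along +-bar
    t=np.radians(a); u=ex*np.cos(t)-ey*np.sin(t); z=-n; 
    best=None
    for s in(1,-1):
        x=s*u; y=np.cross(z,x); yield np.array([x,y,z]).T
E
python3 - <<'E'
from key import *
cur=R.from_euler('xyz',[180,0,89.23],degrees=True)
for M in Rkey(58.7):
    d=R.from_matrix(M)*cur.inv(); print('turn',np.round(d.as_rotvec(degrees=True),1),np.round(R.from_matrix(M).as_euler('xyz',degrees=True),1))
H=C+.116*n-.002*ex
for b in(-.011,.08,.1): print(b,H+b*n, H+b*n-np.array([.502,-.185,.358]))
print(status.get_obs()['tool_pos'])
E
```

```text
turn [  38.5  -11.4 -144.4] [-153.7  -15.1  -63.1]
turn [ -8.6 -29.1  30.4] [153.7  15.1 116.9]
-0.011 [0.44977464 0.19885184 0.20493267] [-0.05222536  0.38385184 -0.15306733]
0.08 [0.40428025 0.19956652 0.28374098] [-0.09771975  0.38456652 -0.07425902]
0.1 [0.39428149 0.1997236  0.30106149] [-0.10771851  0.3847236  -0.05693851]
[ 0.50020964 -0.17270836  0.35605481]
```

step_arm([
  {"ax": 0,"ay": 0,"az": 0,"x": -0.02,"y": 0.04,"z": 0.02,"claw": 100},
  {"ax": 0,"ay": 0,"az": 5,"x": -0.04,"y": 0.08,"z": 0.03,"claw": 100},
  {"ax": -1.7,"ay": -5.8,"az": 6.1,"x": -0.06,"y": 0.12,"z": 0.03,"claw": 100},
  {"ax": -3.4,"ay": -11.6,"az": 12.2,"x": -0.08,"y": 0.16,"z": 0.03,"claw": 100},
  {"ax": -5.2,"ay": -17.5,"az": 18.2,"x": -0.1,"y": 0.2,"z": 0.03,"claw": 100},
  {"ax": -6.9,"ay": -23.3,"az": 24.3,"x": -0.108,"y": 0.245,"z": 0.02,"claw": 100},
  {"ax": -8.6,"ay": -29.1,"az": 30.4,"x": -0.108,"y": 0.29,"z": 0.01,"claw": 100},
  {"ax": -8.6,"ay": -29.1,"az": 30.4,"x": -0.108,"y": 0.335,"z": -0.01,"claw": 100},
  {"ax": -8.6,"ay": -29.1,"az": 30.4,"x": -0.108,"y": 0.38,"z": -0.03,"claw": 100},
  {"ax": -8.6,"ay": -29.1,"az": 30.4,"x": -0.108,"y": 0.385,"z": -0.057,"claw": 100},
  {"ax": -8.6,"ay": -29.1,"az": 30.4,"x": -0.108,"y": 0.385,"z": -0.057,"claw": 100},
  {"ax": -8.6,"ay": -29.1,"az": 30.4,"x": -0.108,"y": 0.385,"z": -0.057,"claw": 100},
])

```text
time_s: 7.55
tool_pos: [0.4089, 0.2418, 0.2285]
tool_rot: [158.8, 15.4, 118.4]
force: [-0.6, 0.4, 0.1]
grip_width: 0.087
```

```bash
python3 - <<'E'
from h import *
snap('side','s5',(220,320,100,200),6)
snap('top','t5',(155,285,190,270),6)
o=status.get_obs(); print(o['tool_pos'],o['tool_rot'],o['force'],o['qpos'])
E
```

```text
[0.41097518 0.24045404 0.23002762] [158.77507904  15.3779749  118.18774733] [-0.55193103 -0.47700274  0.73590207] [-61.0603096  -17.1896922    9.52516827 123.03077326  28.01989388
  62.22238513 -31.22261099]
```

View pics/s5.png

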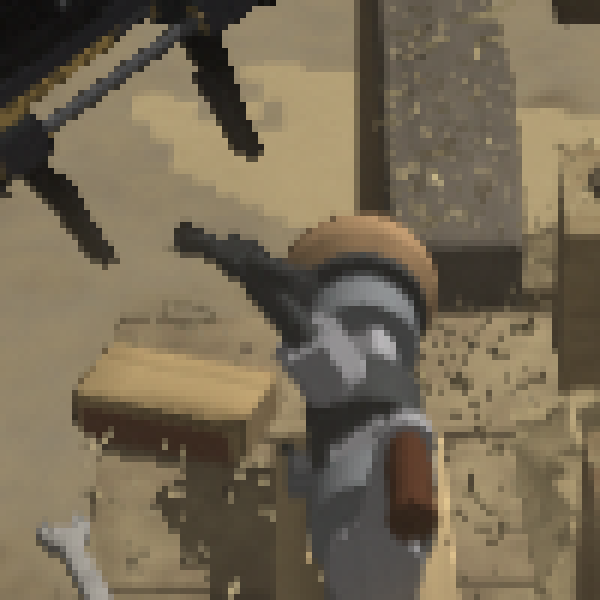

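View pics/t5.png

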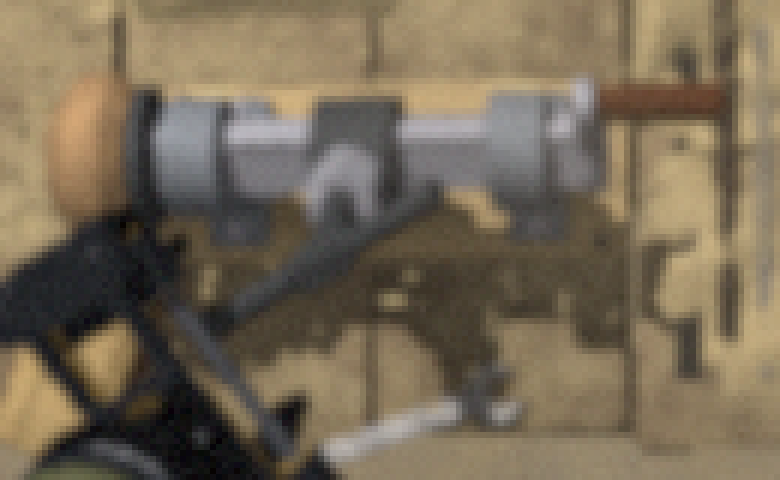

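The leaning standoff hit joint 2's limit (-17.2°), so I need the arm's reach. I'll fit a simple kinematic model from the recorded joint and pose readings and choose a feasible grasp from that.

```bash
cat > kin.py <<'E'
from h import *
import json,itertools
from scipy.optimize import least_squares
D=[([-74.42324546,18.43613648,-4.01543545,83.16975157,1.29494729,78.54084884,-3.26255149],[.16562001,.62803196,.22953974],[-179.898495,.00552192,165.230233]),
([-41.09865262,-6.47124857,31.4586612,109.55780318,3.51795579,76.28682187,-11.42755748],[.45990052,.03418364,.22882466],[-179.720619,.0985387397,89.2277981]),
([-61.0603096,-17.1896922,9.52516827,123.03077326,28.01989388,62.22238513,-31.22261099],[.41097518,.24045404,.23002762],[158.77507904,15.3779749,118.18774733])]
def fk(q,p,sg):
    q=np.asarray(q); rot=lambda ax,a:R.from_euler(ax,a,degrees=True).as_matrix()
    h,a,b,c,e1,e2,w=p[:7]; T=np.eye(3); P=np.array([0,0,h])
    T=rot('z',sg[0]*q[0])@rot('y',q[1]); 
    T=T@rot('z',sg[1]*q[2]); P=P+T@np.array([e1,0,a]); T=T@rot('y',q[3]); P=P+T@np.array([e2,0,0])
    T=T@rot('z',sg[2]*q[4]); P=P+T@np.array([0,0,b]); T=T@rot('y',q[5]); P=P+T@np.array([w,0,0])
    T=T@rot('z',sg[3]*q[6]+p[7]); P=P+T@np.array([0,0,c]); return P,T
E
python3 - <<'E'
from kin import *
for sg in itertools.product((1,-1),repeat=4):
    def f(p):
        r=[]
        for q,x,e in D:
            P,T=fk(q,p,sg); r+=list((P-x)*10); r+=list((R.from_matrix(T)*R.from_euler('xyz',e,degrees=True).inv()).as_rotvec())
        return r
    best=min((least_squares(f,[.3,.35,.35,.2,0,0,0,y]) for y in(0,90,180,270)),key=lambda s:s.cost)
    if best.cost<.5: print(sg,best.cost,np.round(best.x,4))
E
```

```text
(-1, -1, -1, 1) 0.2693182771690686 [-2.757000e-01  5.152000e-01  4.131000e-01  3.494000e-01  6.200000e-03
 -4.589000e-01  1.400000e-02  1.206085e+02]
(-1, -1, -1, -1) 0.017445077672980102 [-2.757e-01  5.152e-01  4.131e-01  3.494e-01  6.200e-03 -4.589e-01
  1.400e-02  9.000e+01]
```

```bash
python3 - <<'E'
from kin import *
sg=(-1,-1,-1,-1)
def f(p):
    r=[]
    for q,x,e in D:
        P,T=fk(q,p,sg); r+=list((P-x)*10); r+=list((R.from_matrix(T)*R.from_euler('xyz',e,degrees=True).inv()).as_rotvec())
    return r
s=least_squares(f,[.3,.35,.35,.2,0,0,0,90.])
print(np.round(np.array(f(s.x)).reshape(3,6),3))
E
```

```text
[[-0.144  0.049 -0.012  0.    -0.    -0.   ]
 [-0.051 -0.073  0.03  -0.    -0.     0.   ]
 [ 0.009  0.048 -0.018 -0.     0.     0.   ]]
```

step_arm([
  {"ax": 1.4,"ay": 4.8,"az": -5,"x": 0,"y": 0,"z": 0.05,"claw": 100},
  {"ax": 2.8,"ay": 9.7,"az": -10,"x": 0.01,"y": -0.01,"z": 0.08,"claw": 100},
  {"ax": 4.3,"ay": 14.5,"az": -15,"x": 0.02,"y": -0.02,"z": 0.08,"claw": 100},
  {"ax": 5.7,"ay": 19.4,"az": -20,"x": 0.04,"y": -0.02,"z": 0.08,"claw": 100},
  {"ax": 7.1,"ay": 24.2,"az": -25,"x": 0.06,"y": -0.02,"z": 0.08,"claw": 100},
  {"ax": 8.6,"ay": 29.1,"az": -30.4,"x": 0.08,"y": -0.02,"z": 0.08,"claw": 100},
  {"ax": 8.6,"ay": 29.1,"az": -30.4,"x": 0.08,"y": -0.02,"z": 0.08,"claw": 100},
  {"ax": 8.6,"ay": 29.1,"az": -30.4,"x": 0.08,"y": -0.02,"z": 0.08,"claw": 100},
])

```text
time_s: 8.45
tool_pos: [0.494, 0.2176, 0.3107]
tool_rot: [-175.3, -0.1, 90.1]
force: [-0.2, -0.8, -0.0]
grip_width: 0.0871
```

```bash
cat > log.py <<'E'
from h import *
import json
o=status.get_obs(); open('D.jsonl','a').write(json.dumps([list(o[k]) for k in('qpos','tool_pos','tool_rot')])+'\n'); print(o['time_s'],o['tool_pos'],o['tool_rot'],np.round(o['qpos'],1))
E
python3 log.py
```

```text
8.45 [0.49402903 0.21762065 0.31073722] [-1.75341738e+02 -9.42591087e-02  9.00742342e+01] [-51.6   6.7  29.2  89.1  -5.1  89.3 -22.1]
```

step_arm([
  {"ax": 0,"ay": 0,"az": 8,"x": 0.05,"y": 0,"z": 0.03,"claw": 100},
  {"ax": 0,"ay": 8,"az": 16,"x": 0.08,"y": 0,"z": 0.05,"claw": 100},
  {"ax": 0,"ay": 14,"az": 20,"x": 0.08,"y": 0,"z": 0.05,"claw": 100},
  {"ax": 0,"ay": 14,"az": 20,"x": 0.08,"y": 0,"z": 0.05,"claw": 100},
])

```text
time_s: 8.85
tool_pos: [0.5741, 0.2195, 0.3595]
tool_rot: [-161.4, -2.7, 110.2]
force: [-0.2, -0.1, -1.4]
grip_width: 0.087
```

```bash
python3 log.py
```

```text
8.85 [0.57410492 0.21947675 0.35948816] [-161.40007225   -2.70846926  110.15165003] [-39.1  29.5  29.8  59.1 -14.8 113.4   6.7]
```

step_arm([
  {"ax": -4,"ay": -7,"az": -4,"x": -0.04,"y": -0.02,"z": 0.01,"claw": 100},
  {"ax": -8,"ay": -14,"az": -8,"x": -0.08,"y": -0.05,"z": 0.02,"claw": 100},
  {"ax": -14,"ay": -18,"az": -14,"x": -0.08,"y": -0.08,"z": 0.02,"claw": 100},
  {"ax": -14,"ay": -20,"az": -20,"x": -0.08,"y": -0.08,"z": 0.02,"claw": 100},
  {"ax": -14,"ay": -20,"az": -20,"x": -0.08,"y": -0.08,"z": 0.02,"claw": 100},
])

```text
time_s: 9.35
tool_pos: [0.4912, 0.1396, 0.3831]
tool_rot: [-179.3, 14.0, 88.1]
force: [-0.2, 0.1, 0.3]
grip_width: 0.0869
```

```bash
python3 log.py; python3 - <<'E'
from kin import *
D+= [json.loads(l) for l in open('D.jsonl')]
print(len(D))
rot=lambda ax,a:R.from_euler(ax,a,degrees=True).as_matrix()
def fr(q):
    Ts=[np.eye(3)]; T=np.eye(3)
    for i,(ax,s) in enumerate(zip('zyzyzyz',(-1,1,-1,1,-1,1,-1))): T=T@rot(ax,s*q[i]); Ts.append(T)
    return Ts
# position linear in link offsets: P = sum T_i v_i
A=[];B=[]
for q,x,e in D:
    A.append(np.hstack(fr(q))); B.append(x)
A=np.vstack(A);B=np.hstack(B)
# restrict: base z; y-axes offsets excluded ; T1:x ;T2: x ;T3: x,z ;T4:x ;T5:x,z ;T6:x ;T7:z
for name,cols in (('a',[2,3*1+0,3*3+0,3*3+2,3*4+0,3*5+2,3*6+0,3*7+2]),('b',[2,3*3+2,3*5+2,3*7+2]),('c',[2,3*3+2,3*5+2,3*7+2,10,13,16,4,19])):
    v,res,rk,sv=np.linalg.lstsq(A[:,cols],B,rcond=None); print(name,np.round(v,4),rk,np.abs(A[:,cols]@v-B).max(), sv[-1])
E
```

```text
9.35 [0.49121416 0.13964739 0.38307052] [-179.28918013   14.03063447   88.06122388] [-58.    3.9  32.9  84.9  10.2  98.8 -26.1]
6
a [ 0.2936 -0.0426  0.0125  0.4789  0.0179  0.5489  0.0007  0.3934] 8 0.028189665355870613 0.14576413601532293
b [0.2825 0.4728 0.52   0.3984] 4 0.023989116695278645 0.42046048735251157
c [ 2.495e-01  4.678e-01  5.131e-01  3.607e-01 -5.300e-03 -5.300e-03
 -2.000e-04 -1.560e-02 -2.000e-04] 7 2.697027656761719e-09 1.5050783395256784e-16
```

```bash
cat > ik.py <<'E'
from key import *
from scipy.optimize import least_squares
lo=np.array([-163.93,-17.29,-79.2,3.27,-89.18,5.43,-154.24]);hi=np.array([163.93,119.83,71.16,140.29,269.18,117.66,154.24])
sg=(-1,1,-1,1,-1,1,-1); cols=[2,11,17,23,10,13,16,4,19]
v=np.array([2.495e-01,4.678e-01,5.131e-01,3.607e-01,-5.3e-03,-5.3e-03,-2e-4,-1.56e-02,-2e-4])
V=np.zeros(24);V[cols]=v;V=V.reshape(8,3)
def FK(q):
    T=np.eye(3);P=V[0].copy()
    for i,ax in enumerate('zyzyzyz'):
        T=T@R.from_euler(ax,sg[i]*q[i],degrees=True).as_matrix(); P=P+T@V[i+1]
    return P,T
def IK(P,M,q0,w=.0):
    def f(q):
        p,T=FK(q); return np.r_[(p-P)*20,(R.from_matrix(T)*R.from_matrix(M).inv()).as_rotvec()*5,w*(q-q0)/100]
    s=least_squares(f,np.clip(q0,lo+.5,hi-.5),bounds=(lo+.3,hi-.3)); p,T=FK(s.x)
    return s.x,np.linalg.norm(p-P)*1e3,np.degrees(np.linalg.norm((R.from_matrix(T)*R.from_matrix(M).inv()).as_rotvec()))
def chk(P,M,q0s):
    b=None
    for q0 in q0s:
        r=IK(P,M,q0)
        if b is None or r[1]+r[2]<b[1]+b[2]: b=r
        if b[1]+b[2]<.1: break
    return b
H=C+.116*n-.002*ex
def Mg(a,beta): # tool orientation: back dir b = n cos + u sin
    t=np.radians(a);u=ex*np.cos(t)-ey*np.sin(t); B=np.radians(beta); z=-(n*np.cos(B)+u*np.sin(B)); w=-np.cross(n,u)*1.0
    # choose y sign so that yaw near +90..: previous choice s=-1
    x=-(u*np.cos(B)-n*np.sin(B)); y=np.cross(z,x); return np.array([x,y,z]).T
E
cat > r1.py <<'E'
from ik import *
q=np.array(status.get_obs()['qpos'])
rng=np.random.default_rng(0)
Q=[q,np.array([-61,-10,10,120,28,62,-31.]),np.array([-75,-10,-10,120,0,62,-31.]),np.array([-30,-10,40,120,0,62,-31.])]
print('start-grasp vs beta; standoff 0,.05')
for a in(58.7,90,125):
  for be in(-60,-45,-30,-15,0,15,30,45,60):
    M=Mg(a,be); o=[]
    for so in(-.011,.035):
        r=chk(H-M[:,2]*so,M,Q); o.append((round(r[1],1),round(r[2],1)))
    print(a,be,o,np.round(M[:,2],2))
E
python3 r1.py
```

```text
start-grasp vs beta; standoff 0,.05
58.7 -60 [(np.float64(0.0), np.float64(0.0)), (np.float64(0.0), np.float64(0.0))] [ 0.63 -0.75 -0.21]
58.7 -45 [(np.float64(0.0), np.float64(0.0)), (np.float64(0.0), np.float64(0.0))] [ 0.66 -0.61 -0.43]
58.7 -30 [(np.float64(0.0), np.float64(0.0)), (np.float64(0.0), np.float64(0.0))] [ 0.65 -0.44 -0.62]
58.7 -15 [(np.float64(0.0), np.float64(0.0)), (np.float64(0.0), np.float64(0.0))] [ 0.6  -0.23 -0.77]
58.7 0 [(np.float64(2.9), np.float64(0.7)), (np.float64(14.8), np.float64(4.1))] [ 0.5  -0.01 -0.87]
58.7 15 [(np.float64(4.3), np.float64(1.0)), (np.float64(16.8), np.float64(4.6))] [ 0.37  0.22 -0.9 ]
58.7 30 [(np.float64(0.0), np.float64(0.0)), (np.float64(0.0), np.float64(0.0))] [ 0.21  0.42 -0.88]
58.7 45 [(np.float64(0.0), np.float64(0.0)), (np.float64(0.0), np.float64(0.0))] [ 0.04  0.6  -0.8 ]
58.7 60 [(np.float64(0.0), np.float64(0.0)), (np.float64(0.0), np.float64(0.0))] [-0.13  0.74 -0.66]
90 -60 [(np.float64(0.0), np.float64(0.0)), (np.float64(0.0), np.float64(0.0))] [ 0.24 -0.87 -0.43]
90 -45 [(np.float64(0.0), np.float64(0.0)), (np.fl
[... 972 characters left out ...]
4(20.4), np.float64(9.2)), (np.float64(19.2), np.float64(8.9))] [ 0.18 -0.41 -0.89]
125 -15 [(np.float64(9.4), np.float64(5.8)), (np.float64(12.1), np.float64(6.9))] [ 0.35 -0.22 -0.91]
125 0 [(np.float64(14.3), np.float64(5.3)), (np.float64(23.9), np.float64(8.3))] [ 0.5  -0.01 -0.87]
125 15 [(np.float64(38.4), np.float64(7.4)), (np.float64(54.2), np.float64(13.1))] [ 0.61  0.2  -0.76]
125 30 [(np.float64(51.4), np.float64(9.4)), (np.float64(63.8), np.float64(16.1))] [ 0.69  0.4  -0.61]
125 45 [(np.float64(38.8), np.float64(12.1)), (np.float64(45.4), np.float64(14.7))] [ 0.71  0.57 -0.41]
125 60 [(np.float64(38.9), np.float64(12.6)), (np.float64(43.2), np.float64(14.3))] [ 0.69  0.7  -0.18]
```

```bash
cat > r2.py <<'E'
from ik import *
q=np.array(status.get_obs()['qpos'])
rng=np.random.default_rng(0)
Q=[q]+[np.clip(q+rng.normal(0,1,7)*[40,15,40,20,50,25,50],lo+1,hi-1) for _ in range(14)]
for be in(-60,-45,-30,-20,-10,0,10,20,30,45,60):
    row=[]
    for a in(58.7,75,90,108,128):
        M=Mg(a,be); P=H+.011*M[:,2]; sols=[r for r in (IK(P,M,x) for x in Q) if r[1]+r[2]<.1]
        # best by max min margin
        if not sols: row.append('--'); continue
        mar=lambda r:np.min(np.minimum(r[0]-lo,hi-r[0])); b=max(sols,key=mar); b2=min(sols,key=lambda r:np.abs(r[0]-q).max())
        row.append(f"{len(sols)} m{mar(b):.0f} {np.round(b[0]).astype(int)}")
    print(be,row)
E
python3 r2.py
```

```text
-60 ['15 m4 [-121   44   66  119   36   71 -151]', '14 m3 [-112   43   64  110   28   80 -151]', '11 m4 [-105   45   66  102   17   86 -150]', '10 m1 [ -97   48   70   95    5   93 -150]', '--']
-45 ['15 m1 [-126   22   68  124   46   71 -153]', '13 m2 [-120   28   69  116   32   73 -152]', '11 m0 [-113   31   71  109   21   77 -153]', '--', '3 m1 [ 11  36 -74  95  46 109 154]']
-30 ['15 m1 [  -8    0  -54  124   55   73 -153]', '--', '--', '--', '--']
-20 ['15 m9 [ -43   -9  -13  127   47   64 -143]', '13 m5 [  21  -13  -69  121   32   60 -144]', '13 m2 [  35  -15  -77  118   24   61 -150]', '--', '--']
-10 ['15 m3 [ -38  -14  -11  128   37   55 -129]', '13 m5 [ -34  -13  -13  126   34   57 -142]', '13 m4 [  -9  -13  -34  123   25   56 -149]', '--', '--']
0 ['--', '--', '--', '--', '--']
10 ['--', '--', '--', '--', '--']
20 ['--', '--', '--', '--', '--']
30 ['15 m4 [ -6 -13  -5 124 -29  54 -50]', '--', '--', '--', '--']
45 ['15 m14 [ 38  -4 -39 119 -43  68 -31]', '14 m8 [ 19  -9 -16 128 -55  62 -33]', '13 m3 [  3 -14   1 136 -64  53 -35]', '--', '--']
60 ['15 m27 [ 42  10 -41 114 -43  75 -27]', '14 m17 [ 44   5 -36 124 -58  72 -22]', '12 m7 [ 47   0 -35 133 -73  70 -17]', '--', '--']
```

```bash
cat > r3.py <<'E'
from ik import *
q=np.array(status.get_obs()['qpos'])
rng=np.random.default_rng(0)
Q=[q]+[lo+(hi-lo)*rng.random(7) for _ in range(14)]
mar=lambda r:np.min(np.minimum(r[0]-lo,hi-r[0]))
for a in(108,122):
  for be in(-60,-45,-30,-20,-10,0,10,20,30,45,60):
    row=[]
    for fl in(1,-1):
        M=Mg(a,be)*[fl,fl,1]; P=H+.011*M[:,2]; sols=[r for r in (IK(P,M,x) for x in Q) if r[1]+r[2]<.1]
        if not sols: row.append('--'); continue
        b=max(sols,key=mar)
        row.append(f"{len(sols)} m{mar(b):.0f} {np.round(b[0]).astype(int)}")
    print(a,be,row,flush=True)
E
python3 r3.py
```

```text
108 -60 ['5 m1 [ -97   48   70   95    5   93 -150]', '10 m20 [-83  33  44  94  20  97  15]']
108 -45 ['--', '10 m29 [-77  17  31 102  27  89   7]']
108 -30 ['--', '9 m25 [ -4   8 -49 109  38  83   0]']
108 -20 ['--', '8 m14 [ -3  -3 -43 115  30  69   8]']
108 -10 ['--', '7 m6 [-21 -11 -22 122  25  58  14]']
108 0 ['--', '--']
108 10 ['--', '--']
108 20 ['--', '--']
108 30 ['--', '--']
108 45 ['--', '--']
108 60 ['--', '--']
122 -60 ['7 m1 [ -90   46   69   90   -2   99 -154]', '11 m17 [-77  33  45  90  11 101  12]']
122 -45 ['3 m1 [ 11  40 -79  96  52 113 154]', '10 m27 [-66  17  24  99  21  91   1]']
122 -30 ['--', '9 m25 [  0   8 -48 106  32  82  -7]']
122 -20 ['--', '9 m15 [  0  -3 -44 113  25  69   0]']
122 -10 ['--', '9 m6 [-19 -11 -22 121  22  58   4]']
122 0 ['--', '--']
122 10 ['--', '--']
122 20 ['--', '--']
122 30 ['--', '--']
122 45 ['--', '--']
122 60 ['--', '--']
```

```bash
cat > r4.py <<'E'
from ik import *
q=np.array(status.get_obs()['qpos'])
rng=np.random.default_rng(0)
Q=[q]+[lo+(hi-lo)*rng.random(7) for _ in range(20)]
mar=lambda r:np.min(np.minimum(r[0]-lo,hi-r[0]))
for be in(-20,-25,-30,-35):
  # start from best solution at 108, track both ways with small preference to stay
  M=Mg(108,be)*[-1,-1,1]; sols=[r for r in (IK(H+.011*M[:,2],M,x) for x in Q) if r[1]+r[2]<.1]
  for b in sorted(sols,key=mar)[-2:]:
    for seq in((108,98,88,78,68,58),(108,118,128)):
      x=b[0]; o=[]
      for a in seq:
        M=Mg(a,be)*[-1,-1,1]; r=IK(H+.011*M[:,2],M,x,.02); x=r[0]; o.append((a,round(r[1],1),round(mar(r))))
      print(be,np.round(b[0]).astype(int),o,np.round(x).astype(int),flush=True)
E
python3 r4.py
```

```text
-20 [ -3  -3 -43 115  30  69   8] [(108, np.float64(0.0), 14), (98, np.float64(0.0), 14), (88, np.float64(0.0), 12), (78, np.float64(0.0), 11), (68, np.float64(0.0), 9), (58, np.float64(0.0), 7)] [ -9 -10 -44 126  42  59  42]
-20 [ -3  -3 -43 115  30  69   8] [(108, np.float64(0.0), 14), (118, np.float64(0.0), 15), (128, np.float64(0.0), 15)] [ -1  -3 -41 113  23  69  -4]
-20 [-15  -3 -32 115  30  69   7] [(108, np.float64(0.0), 14), (98, np.float64(0.0), 14), (88, np.float64(0.0), 13), (78, np.float64(0.0), 12), (68, np.float64(0.0), 10), (58, np.float64(0.0), 8)] [-20  -9 -34 126  44  61  40]
-20 [-15  -3 -32 115  30  69   7] [(108, np.float64(0.0), 14), (118, np.float64(0.0), 15), (128, np.float64(0.0), 15)] [-13  -3 -30 113  23  70  -4]
-25 [-17   2 -33 112  33  75   4] [(108, np.float64(0.0), 19), (98, np.float64(0.0), 18), (88, np.float64(0.0), 17), (78, np.float64(0.0), 16), (68, np.float64(0.0), 14), (58, np.float64(0.0), 12)] [-21  -5 -37 126  50  67  33]
-25 [-17   2 -33 112  33  75   4] [(108, np.float64(0.0), 19), (118, np.float64(0.0), 19), (128, np.float64(0.0), 19)] [-
[... 1212 characters left out ...]
.0), 29), (98, np.float64(0.0), 28), (88, np.float64(0.0), 27), (78, np.float64(0.0), 25), (68, np.float64(0.0), 21), (58, np.float64(0.0), 17)] [-19   5 -45 123  59  80  22]
-35 [-14  11 -40 106  38  88  -2] [(108, np.float64(0.0), 29), (118, np.float64(0.0), 29), (128, np.float64(0.0), 28)] [-10  11 -37 102  29  87 -10]
-35 [ -7  13 -48 106  40  89  -3] [(108, np.float64(0.0), 29), (98, np.float64(0.0), 29), (88, np.float64(0.0), 29), (78, np.float64(0.0), 25), (68, np.float64(0.0), 21), (58, np.float64(0.0), 17)] [-11   6 -54 123  60  81  21]
-35 [ -7  13 -48 106  40  89  -3] [(108, np.float64(0.0), 29), (118, np.float64(0.0), 29), (128, np.float64(0.0), 30)] [ -3  12 -45 102  31  88 -12]
```

```bash
sed -i "s/    return P,T$/    return P,T@R.from_euler('z',90,degrees=True).as_matrix()/" ik.py
python3 - <<'E'
from ik import *
import json
for l in open('D.jsonl'):
    q,x,e=json.loads(l); P,T=FK(q); print(np.abs(P-x).max(),(R.from_matrix(T)*R.from_euler('xyz',e,degrees=True).inv()).magnitude())
E
sed -i 's/(108,122)/(60,90,122)/; s/range(14)/range(9)/' r3.py; python3 r3.py
```

```text
4.1450319204466846e-05 6.43260611867702e-16
3.915662985146118e-05 7.344172642223206e-16
5.2268897181656504e-05 4.546431911745299e-16
60 -60 ['6 m23 [-91  25  28 117  54  89 -76]', '2 m23 [-89  25  26 117  55  90 103]']
60 -45 ['6 m20 [-30  14 -38 120  64  93 -77]', '2 m19 [-71  11   6 121  58  85 106]']
60 -30 ['6 m17 [-13   0 -48 124  54  74 -64]', '2 m15 [-58  -1  -4 125  54  74 116]']
60 -20 ['6 m9 [-47  -8 -10 127  47  65 -54]', '1 m9 [-58  -9   1 127  49  66 125]']
60 -10 ['6 m3 [-39 -14  -9 128  37  55 -41]', '1 m2 [-58 -15   7 128  42  58 136]']
60 0 ['--', '--']
60 10 ['--', '--']
60 20 ['--', '--']
60 30 ['4 m4 [  3 -13 -13 124 -32  55  42]', '8 m4 [   2  -13  -12  124  -32   55 -139]']
60 45 ['4 m13 [  1  -4  -2 121 -42  66  57]', '8 m13 [  40   -4  -40  119  -45   68 -121]']
60 60 ['4 m24 [  3   6   1 116 -49  79  67]', '8 m26 [  39    9  -37  114  -45   75 -116]']
90 -60 ['6 m24 [-87  31  38 101  33  94 -75]', '3 m22 [-81  29  30 101  36  96 102]']
90 -45 ['6 m29 [-73  15  19 108  39  88 -80]', '3 m31 [-84  16  30 109  37  87 102]']
90 -30 ['6 m22 [-17   5 -40 114  43  80
[... 323 characters left out ...]
67  56  56]', '8 m3 [  21  -14  -15  136  -68   57 -123]']
90 60 ['4 m8 [ 78   2 -65 132 -72  69  73]', '8 m8 [  78    2  -65  132  -72   69 -107]']
122 -60 ['6 m17 [-78  34  46  90  11 100 -78]', '3 m16 [-70  30  34  90  15 102  97]']
122 -45 ['6 m28 [-77  18  38  99  18  90 -85]', '3 m28 [-75  18  35  99  18  90  94]']
122 -30 ['6 m24 [ -9   7 -38 106  30  82 -96]', '3 m22 [-87   4  43 109  24  78  90]']
122 -20 ['6 m15 [ -8  -3 -36 113  25  70 -91]', '3 m13 [-60  -4  14 115  28  71  87]']
122 -10 ['6 m6 [-14 -11 -27 121  21  58 -85]', '3 m5 [-59 -12  14 122  30  62  87]']
122 0 ['--', '--']
122 10 ['--', '--']
122 20 ['--', '--']
122 30 ['--', '--']
122 45 ['--', '--']
122 60 ['--', '--']
```

```bash
cat > r5.py <<'E'
from ik import *
o=status.get_obs(); q=np.array(o['qpos']); cur=R.from_euler('xyz',o['tool_rot'],degrees=True); p0=np.array(o['tool_pos'])
M=Mg(58.7,-27); d=(R.from_matrix(M)*cur.inv()).as_rotvec(degrees=True); print('turn',np.round(d,1),'mag',np.linalg.norm(d))
x=q
for k in(.1,.06,.0,-.011):
    P=H-k*M[:,2]; r=IK(P,M,x,.02); x=r[0]; print(k,np.round(P,4),np.round(P-p0,4),np.round(r[1:],2),np.round(x))
print(M[:,2],p0)
E
python3 r5.py
```

```text
turn [-21.3 -32.8  28.5] mag 48.40638308511982
0.1 [0.3799 0.2387 0.2798] [-0.1113  0.0991 -0.1032] [0. 0.] [-77.  -8.   4. 121.  48.  86. -61.]
0.06 [0.4057 0.2228 0.2537] [-0.0856  0.0832 -0.1294] [0. 0.] [-76.  -7.   7. 123.  50.  81. -61.]
0.0 [0.4443 0.1989 0.2145] [-0.0469  0.0593 -0.1686] [0. 0.] [-73.  -5.  10. 126.  53.  73. -61.]
-0.011 [0.4514 0.1946 0.2073] [-0.0399  0.0549 -0.1758] [0. 0.] [-72.  -4.  11. 127.  54.  72. -62.]
[ 0.64358791 -0.39807434 -0.65370591] [0.49121416 0.13964739 0.38307052]
```

step_arm([
  {"ax": -3,"ay": -4.7,"az": 4.1,"x": -0.02,"y": 0.02,"z": 0.01,"claw": 100},
  {"ax": -6,"ay": -9.4,"az": 8.1,"x": -0.04,"y": 0.04,"z": 0.01,"claw": 100},
  {"ax": -9.1,"ay": -14.1,"az": 12.2,"x": -0.06,"y": 0.06,"z": 0,"claw": 100},
  {"ax": -12.2,"ay": -18.7,"az": 16.3,"x": -0.08,"y": 0.08,"z": -0.01,"claw": 100},
  {"ax": -15.2,"ay": -23.4,"az": 20.4,"x": -0.1,"y": 0.099,"z": -0.03,"claw": 100},
  {"ax": -18.3,"ay": -28.1,"az": 24.4,"x": -0.111,"y": 0.099,"z": -0.05,"claw": 100},
  {"ax": -21.3,"ay": -32.8,"az": 28.5,"x": -0.111,"y": 0.099,"z": -0.08,"claw": 100},
  {"ax": -21.3,"ay": -32.8,"az": 28.5,"x": -0.111,"y": 0.099,"z": -0.103,"claw": 100},
  {"ax": -21.3,"ay": -32.8,"az": 28.5,"x": -0.111,"y": 0.099,"z": -0.103,"claw": 100},
  {"ax": -21.3,"ay": -32.8,"az": 28.5,"x": -0.111,"y": 0.099,"z": -0.103,"claw": 100},
])

```text
time_s: 10.35
tool_pos: [0.3824, 0.2383, 0.2798]
tool_rot: [146.7, 38.8, 101.6]
force: [0.2, -0.9, 1.1]
grip_width: 0.0872
```

```bash
python3 log.py; python3 - <<'E'
from h import *
snap('side','s6',(220,320,100,200),6)
snap('top','t6',(155,285,190,270),6)
E
```

```text
10.35 [0.38240886 0.23829294 0.27983289] [146.7414903   38.80959211 101.59998973] [-78.6  -7.9   6.  120.6  48.1  86.1 -61.1]
```

View pics/s6.png

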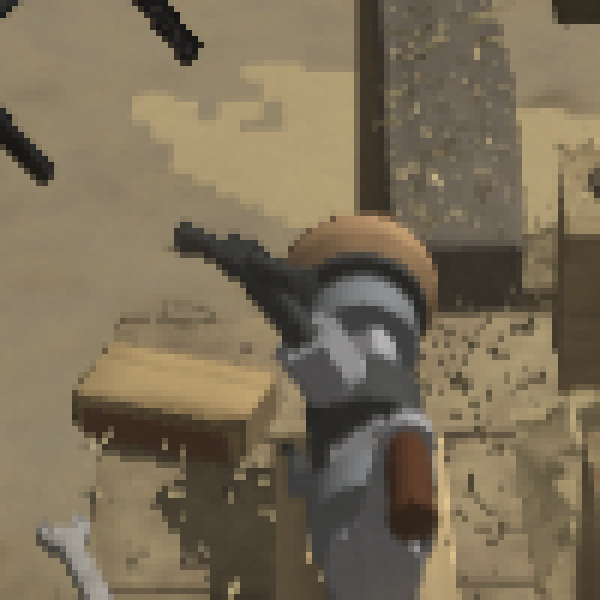

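View pics/t6.png

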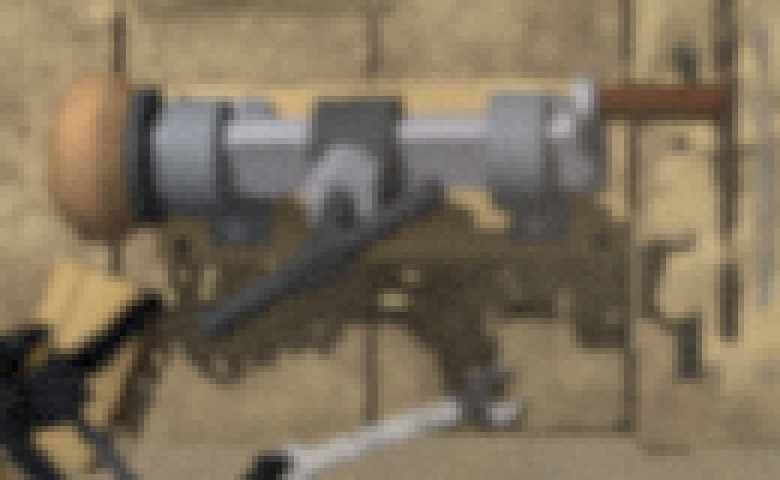

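step_arm([
  {"ax": 0,"ay": 0,"az": 0,"x": 0.018,"y": -0.011,"z": -0.018,"claw": 100},
  {"ax": 0,"ay": 0,"az": 0,"x": 0.036,"y": -0.022,"z": -0.036,"claw": 100},
  {"ax": 0,"ay": 0,"az": 0,"x": 0.054,"y": -0.033,"z": -0.054,"claw": 100},
  {"ax": 0,"ay": 0,"az": 0,"x": 0.07,"y": -0.044,"z": -0.072,"claw": 100},
  {"ax": 0,"ay": 0,"az": 0,"x": 0.07,"y": -0.044,"z": -0.072,"claw": 100},
  {"ax": 0,"ay": 0,"az": 0,"x": 0.07,"y": -0.044,"z": -0.072,"claw": 100},
])

```text
time_s: 11.05
tool_pos: [0.4527, 0.1945, 0.208]
tool_rot: [146.6, 38.7, 101.4]
force: [-0.4, 0.3, 0.2]
grip_width: 0.0869
```

```bash
python3 log.py; python3 - <<'E'
from h import *
snap('side','s7',(220,320,100,200),6)
snap('top','t7',(155,285,190,270),6)
E
```

```text
11.05 [0.45268851 0.19446099 0.20797805] [146.63173028  38.71616504 101.42552013] [-73.4  -4.2  12.3 126.3  53.7  72.3 -62. ]
```

View pics/s7.png

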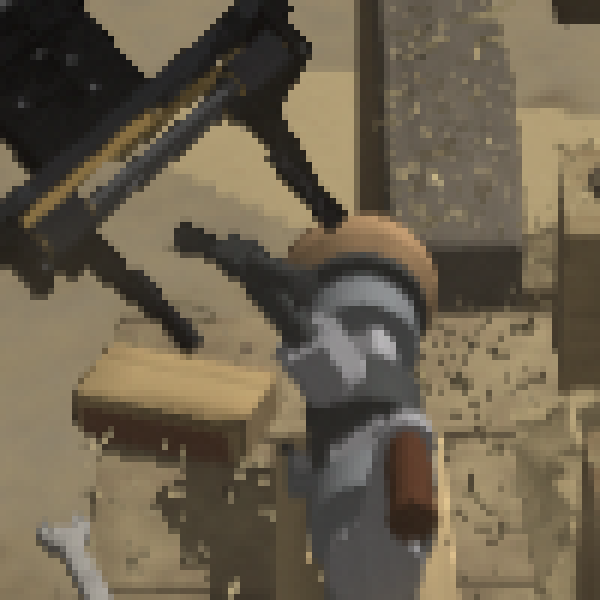

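View pics/t7.png

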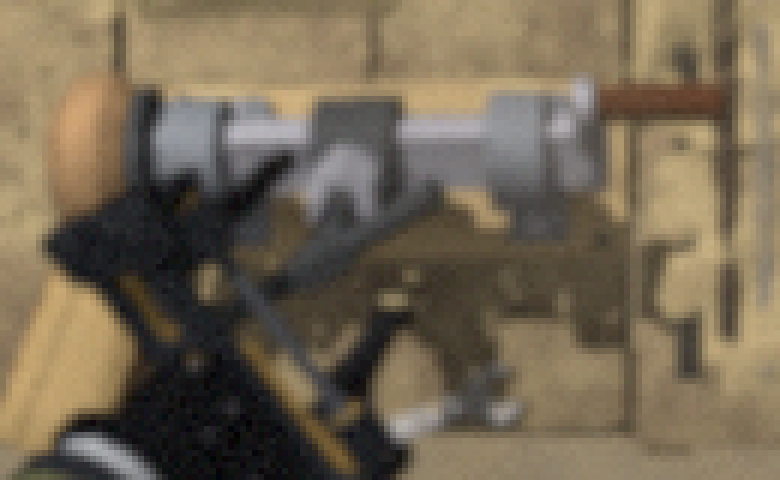

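step_arm([
  {"ax": 0,"ay": 0,"az": 0,"x": 0,"y": 0,"z": 0,"claw": 0},
  {"ax": 0,"ay": 0,"az": 0,"x": 0,"y": 0,"z": 0,"claw": 0},
  {"ax": 0,"ay": 0,"az": 0,"x": 0,"y": 0,"z": 0,"claw": 0},
  {"ax": 0,"ay": 0,"az": 0,"x": 0,"y": 0,"z": 0,"claw": 0},
  {"ax": 0,"ay": 0,"az": 0,"x": 0,"y": 0,"z": 0,"claw": 0},
  {"ax": 0,"ay": 0,"az": 0,"x": 0,"y": 0,"z": 0,"claw": 0},
  {"ax": 0,"ay": 0,"az": 0,"x": 0,"y": 0,"z": 0,"claw": 0},
  {"ax": 0,"ay": 0,"az": 0,"x": 0,"y": 0,"z": 0,"claw": 0},
  {"ax": 0,"ay": 0,"az": 0,"x": 0,"y": 0,"z": 0,"claw": 0},
  {"ax": 0,"ay": 0,"az": 0,"x": 0,"y": 0,"z": 0,"claw": 0},
], squeeze=25)

```text
time_s: 12.15
tool_pos: [0.4525, 0.1944, 0.207]
tool_rot: [146.6, 38.8, 101.5]
force: [2.3, 0.0, -1.0]
grip_width: 0.0182
```

```bash
python3 log.py; python3 - <<'E'
from h import *
o=status.get_obs(); print(o['force'],o['wrist_torque'],o['grip_width'])
snap('side','s8',(220,320,100,200),6)
snap('top','t8',(155,285,190,270),6)
E
```

```text
12.15 [0.45254188 0.19442638 0.20703863] [146.63429107  38.78717438 101.54348177] [-73.4  -4.2  12.3 126.4  53.8  72.2 -62. ]
[ 2.28870338  0.03582908 -1.02129349] [0.52519487 0.44878979 0.26368807] 0.018155108985296042
```

View pics/s8.png

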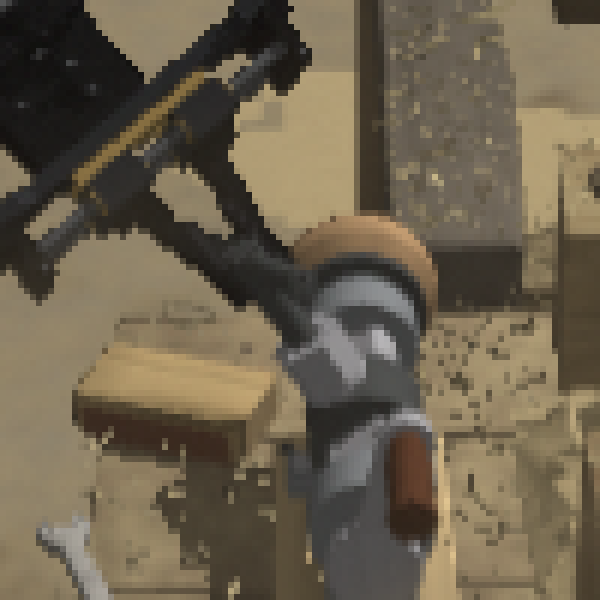

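View pics/t8.png

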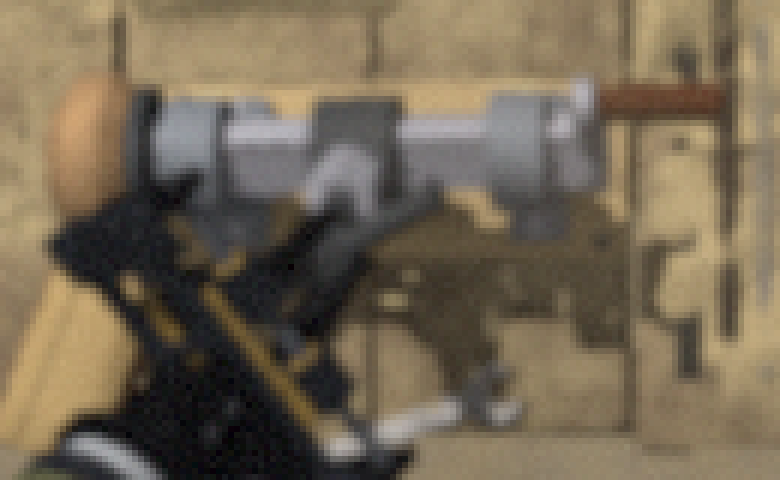

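```bash
python3 - <<'E'
from ik import *
o=status.get_obs(); p=np.array(o['tool_pos']); M=R.from_euler('xyz',o['tool_rot'],degrees=True).as_matrix()
G=p-.011*M[:,2]; d=G-C-((G-C)@n)*n; print('G',G,'height',(G-C)@n,'off ex,ey',d@ex,d@ey,'w',d@M[:,1],'x',d@M[:,0])
t=np.radians(58.7);u=ex*np.cos(t)-ey*np.sin(t); w=np.cross(n,u); print('off u,w',d@u,d@w)
A=C+.5*(d@w)*w; q=np.array(o['qpos'])
for th in range(6,78,6):
    Rt=R.from_rotvec(-np.radians(th)*n); s=Rt.apply(p-A)-(p-A); r=IK(p+s,Rt.as_matrix()@M,q,.02); q=r[0]
    print(th,np.round(-th*n,1),np.round(s,4),round(r[1],2),np.round(q))
E
```

```text
G [0.44542247 0.19883201 0.21419839] height 0.11520001350458346 off ex,ey -0.0011354943673787298 -8.819308361693235e-05 w -0.001018055447298756 x 0.0004535379530193652
off u,w -0.0005145536662316541 -0.0010160511812474056
6 [ 3.  -0.  -5.2] [-0.0004 -0.0002 -0.0002] 0.0 [-73.  -3.  13. 124.  51.  73. -65.]
12 [  6.   -0.1 -10.4] [-0.0008 -0.0003 -0.0005] 0.0 [-72.  -2.  14. 122.  49.  74. -68.]
18 [  9.   -0.1 -15.6] [-0.0012 -0.0004 -0.0007] 0.0 [-72.  -1.  14. 120.  46.  75. -71.]
24 [ 12.   -0.2 -20.8] [-0.0016 -0.0004 -0.0009] 0.0 [-71.  -0.  15. 119.  43.  75. -74.]
30 [ 15.   -0.2 -26. ] [-0.002  -0.0004 -0.0012] 0.0 [-70.   0.  16. 117.  41.  76. -77.]
36 [ 18.   -0.3 -31.2] [-0.0024 -0.0003 -0.0014] 0.0 [-70.   1.  17. 115.  38.  76. -80.]
42 [ 21.   -0.3 -36.4] [-0.0028 -0.0002 -0.0016] 0.0 [-69.   1.  18. 114.  35.  77. -82.]
48 [ 24.   -0.4 -41.6] [-0.0032  0.     -0.0019] 0.0 [-68.   2.  19. 113.  33.  77. -85.]
54 [ 27.   -0.4 -46.8] [-0.0036  0.0002 -0.0021] 0.0 [-67.   2.  19. 111.  30.  77. -88.]
60 [ 30.   -0.5 -52. ] [-0.0039  0.0005 -0.0023] 0.0 [-66.   2.  20. 110.  27.  77. -91.]
66 [ 33.   -0.5 -57.2] [-0.0042  0.0008 -0.0025] 0.0 [-65.   2.  21. 110.  25.  77. -93.]
72 [ 36.   -0.6 -62.4] [-0.0045  0.0011 -0.0026] 0.0 [-65.   2.  22. 109.  22.  77. -96.]
```

step_arm([
  {"ax": 3,"ay": 0,"az": -5.2,"x": 0,"y": 0,"z": 0,"claw": 0},
  {"ax": 6,"ay": -0.1,"az": -10.4,"x": -0.001,"y": 0,"z": -0.0005,"claw": 0},
  {"ax": 9,"ay": -0.1,"az": -15.6,"x": -0.001,"y": 0,"z": -0.0007,"claw": 0},
  {"ax": 12,"ay": -0.2,"az": -20.8,"x": -0.0015,"y": 0,"z": -0.001,"claw": 0},
  {"ax": 15,"ay": -0.2,"az": -26,"x": -0.002,"y": 0,"z": -0.001,"claw": 0},
  {"ax": 18,"ay": -0.3,"az": -31.2,"x": -0.0025,"y": 0,"z": -0.0015,"claw": 0},
  {"ax": 21,"ay": -0.3,"az": -36.4,"x": -0.003,"y": 0,"z": -0.0015,"claw": 0},
  {"ax": 24,"ay": -0.4,"az": -41.6,"x": -0.003,"y": 0,"z": -0.002,"claw": 0},
  {"ax": 27,"ay": -0.4,"az": -46.8,"x": -0.0035,"y": 0,"z": -0.002,"claw": 0},
  {"ax": 30,"ay": -0.5,"az": -52,"x": -0.004,"y": 0.0005,"z": -0.0025,"claw": 0},
  {"ax": 31.5,"ay": -0.5,"az": -54.6,"x": -0.004,"y": 0.0005,"z": -0.0025,"claw": 0},
  {"ax": 31.5,"ay": -0.5,"az": -54.6,"x": -0.004,"y": 0.0005,"z": -0.0025,"claw": 0},
], squeeze=40)

```text
time_s: 13.45
tool_pos: [0.4494, 0.1955, 0.2051]
tool_rot: [154.6, 9.1, 48.9]
force: [3.2, 3.1, 3.1]
grip_width: 0.0176
```

```bash
python3 log.py; cat > st.py <<'E'
from ik import *
o=status.get_obs(); print(o['force'],o['wrist_torque'],'torque about n',o['wrist_torque']@n,o['grip_width'])
M=R.from_euler('xyz',o['tool_rot'],degrees=True).as_matrix(); y=M[:,1]
# bar dir: perpendicular to jaw in plane
u=np.cross(n,y); u/=np.linalg.norm(u); print('bar angle a',np.degrees(np.arctan2(-u@ey,u@ex)))
E
python3 st.py
```

```text
13.45 [0.44938403 0.19546592 0.20507004] [154.56595843   9.11729352  48.94062575] [-65.9   1.9  20.8 110.   26.   76.8 -92. ]
[3.17670434 3.08844442 3.06896626] [ 0.84842869 -0.63727294  0.63256422] torque about n 0.11864974942299547 0.017601193796952762
bar angle a -57.96740682919703
```

step_arm([
  {"ax": 1.5,"ay": 0,"az": -2.6,"x": 0,"y": 0,"z": 0,"claw": 0},
  {"ax": 3,"ay": 0,"az": -5.2,"x": 0,"y": 0,"z": 0,"claw": 0},
  {"ax": 3,"ay": 0,"az": -5.2,"x": 0,"y": 0,"z": 0,"claw": 0},
  {"ax": 3,"ay": 0,"az": -5.2,"x": 0,"y": 0,"z": 0,"claw": 0},
])

```text
time_s: 13.85
tool_pos: [0.4492, 0.1956, 0.2049]
tool_rot: [156.6, 7.0, 44.1]
force: [5.0, 2.7, 3.0]
grip_width: 0.0176
```

```bash
python3 log.py;python3 st.py
```

```text
13.85 [0.44923898 0.19560106 0.20488748] [156.60489089   6.97621745  44.14150777] [-65.    1.9  21.7 109.2  23.5  76.7 -94.7]
[4.98490994 2.74564708 3.0231698 ] [ 0.76107383 -0.98461189  0.92191975] torque about n 0.4101831458290208 0.017574706298925314
bar angle a -52.09326976747722
```

step_arm([
  {"ax": 1.5,"ay": 0,"az": -2.6,"x": 0,"y": 0,"z": 0,"claw": 0},
  {"ax": 3,"ay": 0,"az": -5.2,"x": 0,"y": 0,"z": 0,"claw": 0},
  {"ax": 3,"ay": 0,"az": -5.2,"x": 0,"y": 0,"z": 0,"claw": 0},
  {"ax": 3,"ay": 0,"az": -5.2,"x": 0,"y": 0,"z": 0,"claw": 0},
])

```text
time_s: 14.25
tool_pos: [0.4492, 0.196, 0.2049]
tool_rot: [158.9, 5.0, 39.3]
force: [5.1, 2.6, 2.9]
grip_width: 0.018
```

```bash
python3 log.py;python3 st.py; python3 - <<'E'
from h import *
snap('side','s9',(220,320,100,200),6)
E
```

```text
14.25 [0.44921291 0.19595918 0.20488521] [158.8888801    4.97221799  39.2562626 ] [-64.1   1.7  22.6 108.6  20.8  76.5 -97.4]
[5.14744386 2.63035897 2.93213085] [ 0.81531313 -1.02365871  1.17623945] torque about n 0.6030075054372489 0.017972229917079516
bar angle a -46.14289411140755
```

View pics/s9.png

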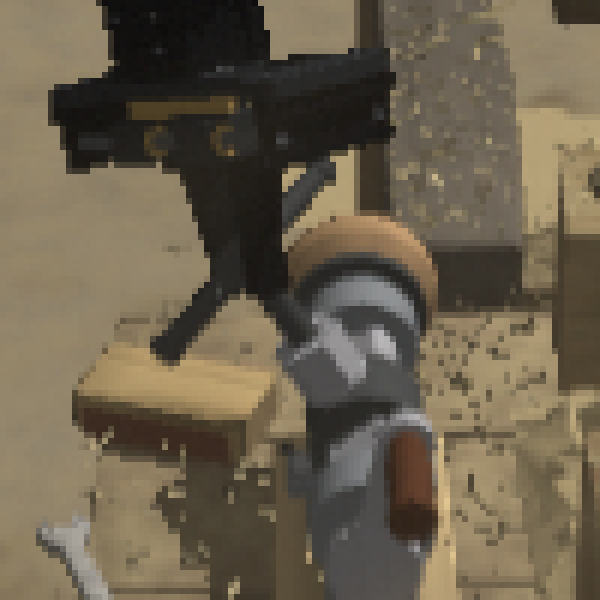

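```bash
python3 - <<'E'
from ik import *
O=C+.116*n
def pl(px):
    e,v=ray('side',px); p=e+v*((O-e)@n)/(v@n); return np.array([(p-O)@ex*1e3,(p-O)@ey*1e3])
S=lambda x,y:(220+x/6-.5,100+y/6-.5)
a=pl(S(165,352));b=pl(S(332,170)); print(a,b,np.linalg.norm(a-b),np.degrees(np.arctan2(-(a-b)[1],(a-b)[0])))
E
```

```text
[-41.36176524 -54.39766852] [53.23327314 42.74167571] 135.5886185593939 134.23973243810053
```

step_arm([
  {"ax": -2,"ay": 0,"az": 3.5,"x": 0,"y": 0,"z": 0,"claw": 0},
  {"ax": -4,"ay": 0,"az": 6.9,"x": 0,"y": 0,"z": 0,"claw": 0},
  {"ax": -4.5,"ay": 0,"az": 7.8,"x": 0,"y": 0,"z": 0,"claw": 0},
  {"ax": -4.5,"ay": 0,"az": 7.8,"x": 0,"y": 0,"z": 0,"claw": 0},
], squeeze=60)

```text
time_s: 14.7
tool_pos: [0.4495, 0.1954, 0.2051]
tool_rot: [155.4, 8.1, 46.6]
force: [6.1, 2.3, 4.1]
grip_width: 0.0174
```

```bash
python3 log.py;python3 st.py; python3 - <<'E'
from ik import *
o=status.get_obs(); p=np.array(o['tool_pos']);q=np.array(o['qpos'])
M=R.from_euler('xyz',o['tool_rot'],degrees=True).as_matrix()
G=p-.011*M[:,2]; d=G-C-((G-C)@n)*n; print('off',d@ex,d@ey)
for k in(.01,.03,.05,.08): 
    r=IK(p+k*n,M,q,.02); print(k,np.round(k*n,4),r[1],np.round(r[0]))
E
```

```text
14.7 [0.4495337  0.19536549 0.20509786] [155.44754429   8.05317448  46.60637271] [-65.5   1.9  21.2 109.6  24.9  76.8 -93.4]
[6.0766468  2.30282892 4.11849541] [ 0.73938657 -1.09691733  0.73315958] torque about n 0.25667233158048364 0.017444668830392723
bar angle a -55.14459452003541
off 0.0007759921753931981 0.0006314260809152284
0.01 [-0.005   0.0001  0.0087] 2.662862636371392e-05 [-66.   1.  21. 109.  25.  78. -94.]
0.03 [-0.015   0.0002  0.026 ] 7.850340361272293e-05 [-66.  -1.  20. 109.  25.  80. -94.]
0.05 [-0.025   0.0004  0.0433] 0.00012850956240329108 [-67.  -2.  19. 109.  25.  83. -94.]
0.08 [-0.04    0.0006  0.0693] 0.00019967787547868566 [-67.  -5.  18. 108.  26.  87. -95.]
```

step_arm([
  {"ax": -1.5,"ay": 0,"az": 2.6,"x": 0,"y": 0,"z": 0,"claw": 0},
  {"ax": -1.5,"ay": 0,"az": 2.6,"x": -0.005,"y": 0,"z": 0.0087,"claw": 0},
  {"ax": -1.5,"ay": 0,"az": 2.6,"x": -0.01,"y": 0,"z": 0.0173,"claw": 0},
  {"ax": -1.5,"ay": 0,"az": 2.6,"x": -0.015,"y": 0,"z": 0.026,"claw": 0},
  {"ax": -1.5,"ay": 0,"az": 2.6,"x": -0.02,"y": 0,"z": 0.0346,"claw": 0},
  {"ax": -1.5,"ay": 0,"az": 2.6,"x": -0.025,"y": 0,"z": 0.0433,"claw": 0},
  {"ax": -1.5,"ay": 0,"az": 2.6,"x": -0.03,"y": 0,"z": 0.052,"claw": 0},
  {"ax": -1.5,"ay": 0,"az": 2.6,"x": -0.03,"y": 0,"z": 0.052,"claw": 0},
])

```text
time_s: 15.5
tool_pos: [0.4176, 0.195, 0.2571]
tool_rot: [154.6, 9.3, 49.0]
force: [0.2, 1.2, -2.1]
grip_width: 0.0171
```

```bash
python3 log.py;python3 st.py; python3 - <<'E'
from h import *
snap('side','s10',(220,320,80,180),6)
snap('top','t10',(155,285,190,270),6)
E
```

```text
15.5 [0.41756434 0.19502525 0.25705223] [154.60831332   9.27197205  48.95788098] [-67.7  -3.3  18.8 108.7  26.6  84.4 -92.9]
[ 0.22906908  1.23194617 -2.06369553] [ 0.62709158  0.43845961 -0.03393247] torque about n -0.3394499776187686 0.017105934928506462
bar angle a -58.02206627261535
```

View pics/s10.png

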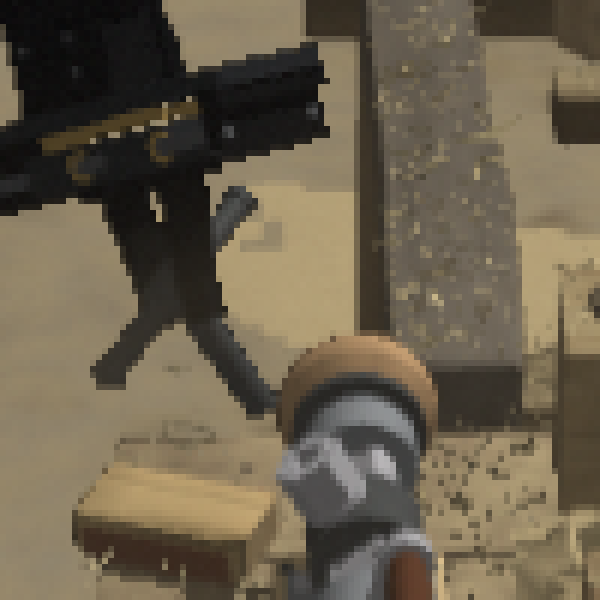

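View pics/t10.png

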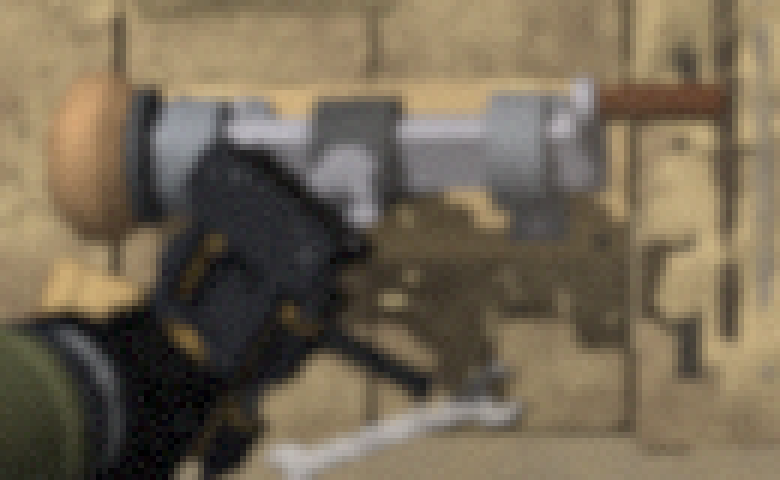

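```bash
python3 - <<'E'
from h import *
S=lambda x,y:(250+x/7-.5,215+y/7-.5)
T=lambda x,y:(290+x/10-.5,200+y/10-.5)
pts=[onz('side',S(*a),.124) for a in((113,110),(218,91),(155,226),(263,207))]
for p in pts: print(np.round(p,4))
f=(pts[0]+pts[1])/2;b=(pts[2]+pts[3])/2; d=f-b; print('far',f,'near',b,np.linalg.norm(d),'yaw',np.degrees(np.arctan2(-d[0],d[1])),'mid',(f+b)/2)
print('yaw from horns',[np.degrees(np.arctan2((q-p)[1],(q-p)[0])) for p,q in((pts[0],pts[1]),(pts[2],pts[3]))])
c=[proj('top',p)[0] for p in pts]; print([((u-[290,200]+.5)*10).round() for u in c])
E
```

```text
[ 0.4617 -0.0945  0.124 ]
[ 0.5008 -0.085   0.124 ]
[ 0.4764 -0.157   0.124 ]
[ 0.5149 -0.1484  0.124 ]
far [ 0.4812672  -0.08972778  0.124     ] near [ 0.49564681 -0.1526728   0.124     ] 0.06456662060918553 yaw 12.868234158408358 mid [ 0.48845701 -0.12120029  0.124     ]
yaw from horns [np.float64(13.739993648170671), np.float64(12.612966732850328)]
[array([182., 279.]), array([149., 155.]), array([382., 229.]), array([351., 107.])]
```

```bash
cat > r6.py <<'E'
from ik import *
o=status.get_obs(); p=np.array(o['tool_pos']);q=np.array(o['qpos'])
M=R.from_euler('xyz',o['tool_rot'],degrees=True).as_matrix()
y=M[:,1]; w=y-(y@n)*n; print('jaw tilt off plane',np.degrees(np.arcsin(y@n)))
u=np.cross(n,w);u/=np.linalg.norm(u)
if u@ey<0: u=-u   # u = +y-ish bar dir
K=np.array([np.cross(u,n),u,n]).T   # key frame
yr=np.radians(13.0); Kf=R.from_euler('z',13,degrees=True).as_matrix()
Rd=Kf@K.T; rv=R.from_matrix(Rd).as_rotvec(degrees=True); print('rotvec',np.round(rv,1),np.linalg.norm(rv))
Mf=Rd@M; print('final rpy',R.from_matrix(Mf).as_euler('xyz',degrees=True))
G=p-.011*M[:,2]; kc=p-.011*M[:,2]+.0008*n   # key centre
off=Rd@(p-kc)
seat=np.array([.4885,-.1212,.112])
x=q
for dz in(.21,.15,.05,0):
    P=seat+[0,0,dz]+off; r=IK(P,Mf,x,.02); x=r[0]; print(dz,np.round(P,4),np.round(P-p,4),round(r[1],2),np.round(x))
E
python3 r6.py
```

```text
jaw tilt off plane -0.04948204496539386
rotvec [-11.6  28.6  44.8] 54.36434466865817
final rpy [-179.9443133    27.30474955  103.02554479]
0.21 [ 0.4896 -0.1261  0.3114] [ 0.0718 -0.3207  0.0553] 0.0 [-61. -13.  47. 107.  37.  85.  -7.]
0.15 [ 0.4896 -0.1261  0.2514] [ 0.0718 -0.3207 -0.0047] 0.0 [-61. -10.  49. 113.  36.  77.  -9.]
0.05 [ 0.4896 -0.1261  0.1514] [ 0.0718 -0.3207 -0.1047] 0.0 [-59.  -2.  51. 120.  33.  63. -10.]
0 [ 0.4896 -0.1261  0.1014] [ 0.0718 -0.3207 -0.1547] 0.0 [-57.   4.  52. 122.  29.  55. -10.]
```

step_arm([
  {"ax": 0,"ay": 0,"az": 0,"x": 0,"y": 0,"z": 0.03,"claw": 0},
  {"ax": 0,"ay": 0,"az": 0,"x": 0.01,"y": -0.01,"z": 0.055,"claw": 0},
  {"ax": -1.4,"ay": 3.6,"az": 5.6,"x": 0.015,"y": -0.04,"z": 0.06,"claw": 0},
  {"ax": -2.9,"ay": 7.2,"az": 11.2,"x": 0.02,"y": -0.08,"z": 0.06,"claw": 0},
  {"ax": -4.3,"ay": 10.7,"az": 16.8,"x": 0.03,"y": -0.12,"z": 0.06,"claw": 0},
  {"ax": -5.8,"ay": 14.3,"az": 22.4,"x": 0.04,"y": -0.16,"z": 0.06,"claw": 0},
  {"ax": -7.2,"ay": 17.9,"az": 28,"x": 0.05,"y": -0.2,"z": 0.06,"claw": 0},
  {"ax": -8.7,"ay": 21.5,"az": 33.6,"x": 0.06,"y": -0.24,"z": 0.055,"claw": 0},
  {"ax": -10.2,"ay": 25,"az": 39.2,"x": 0.07,"y": -0.28,"z": 0.055,"claw": 0},
  {"ax": -11.6,"ay": 28.6,"az": 44.8,"x": 0.072,"y": -0.321,"z": 0.055,"claw": 0},
  {"ax": -11.6,"ay": 28.6,"az": 44.8,"x": 0.072,"y": -0.321,"z": 0.055,"claw": 0},
  {"ax": -11.6,"ay": 28.6,"az": 44.8,"x": 0.072,"y": -0.321,"z": 0.055,"claw": 0},
])

```text
time_s: 16.8
tool_pos: [0.4894, -0.1274, 0.3106]
tool_rot: [-179.9, 27.3, 102.9]
force: [1.2, 0.0, -2.3]
grip_width: 0.0176
```

```bash
python3 log.py; python3 - <<'E'
from h import *
snap('side','s11',(230,330,175,275),6)
snap('top','t11',(240,370,180,280),6)
E
```

```text
16.8 [ 0.48943272 -0.12738757  0.31058507] [-179.89710758   27.29198806  102.85181444] [-57.2 -11.9  43.8 107.1  35.7  83.8  -6. ]
```

View pics/s11.png

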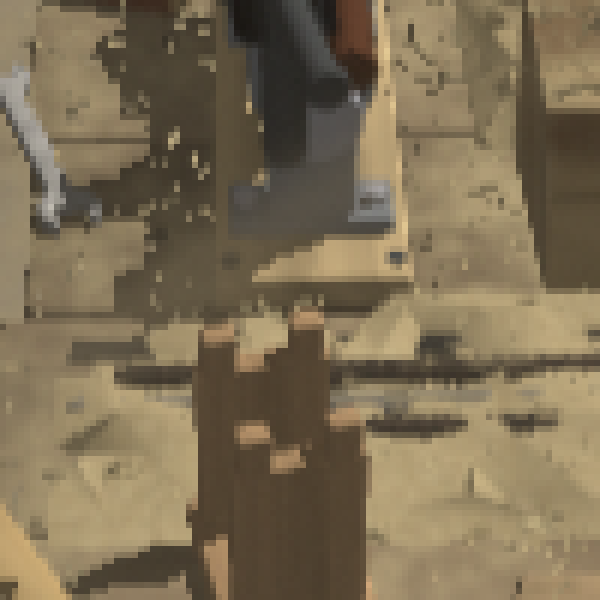

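View pics/t11.png

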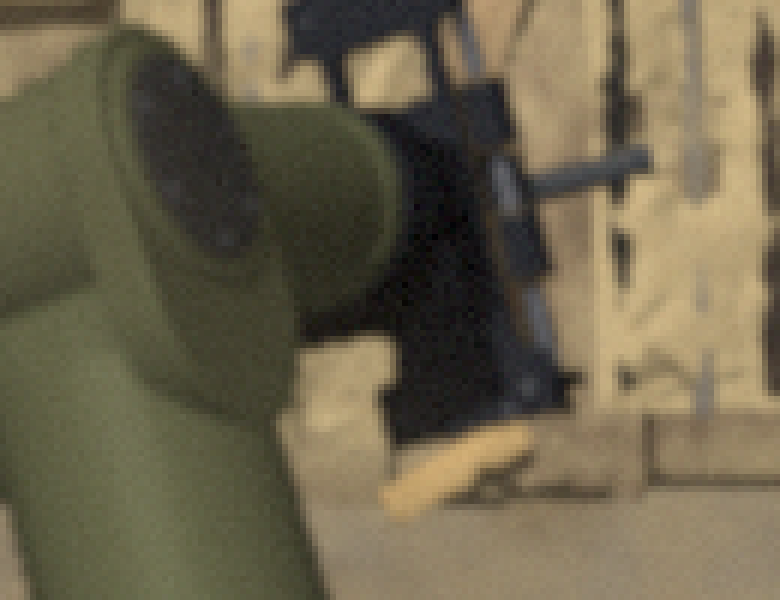

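```bash
cat > kc.py <<'E'
from ik import *
def keypts(o):
    M=R.from_euler('xyz',o['tool_rot'],degrees=True).as_matrix(); p=np.array(o['tool_pos'])
    kc=p-.011*M[:,2]+[0,0,.0008]; y=M[:,1]; u=np.cross([0,0,1.],y);u/=np.linalg.norm(u)
    return kc,u
E
python3 - <<'E'
from kc import *
from ov import overlay
o=status.get_obs(); k,u=keypts(o); print(k,u,proj('top',k-.07*u),proj('side',k-.07*u),'meas top',(240+645/6-.5,180+158/6-.5))
P=[(k+a*u,(0,0,255)) for a in np.linspace(-.07,.07,8)]+[(k-[0,0,a],(0,255,255)) for a in(0,.02,.04,.06,.08)]
overlay('side','pics/s11_full.png','pics/os11.png',(230,330,130,230),6,P)
overlay('top','pics/t11_full.png','pics/ot11.png',(240,370,180,280),6,P)
E
```

```text
[ 0.48885248 -0.12039213  0.32138581] [-0.2259066   0.97414897  0.        ] [[347.89140283 205.31810788]] [[283.97351274 189.06061185]] meas top (347.0, 205.83333333333334)
```

View pics/os11.png

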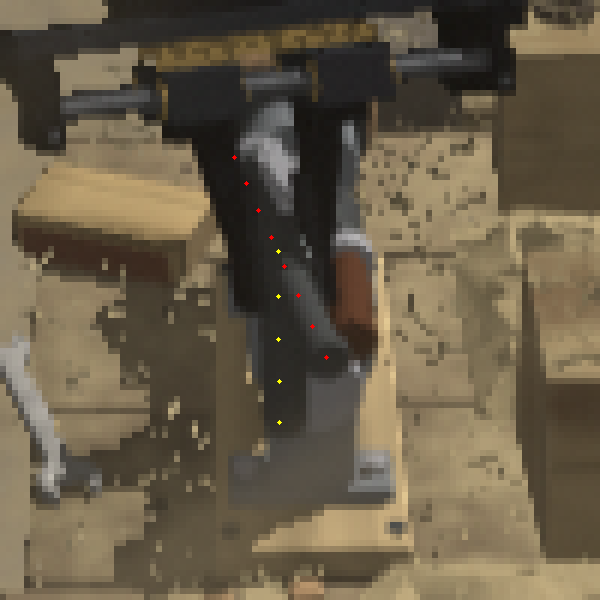

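View pics/ot11.png

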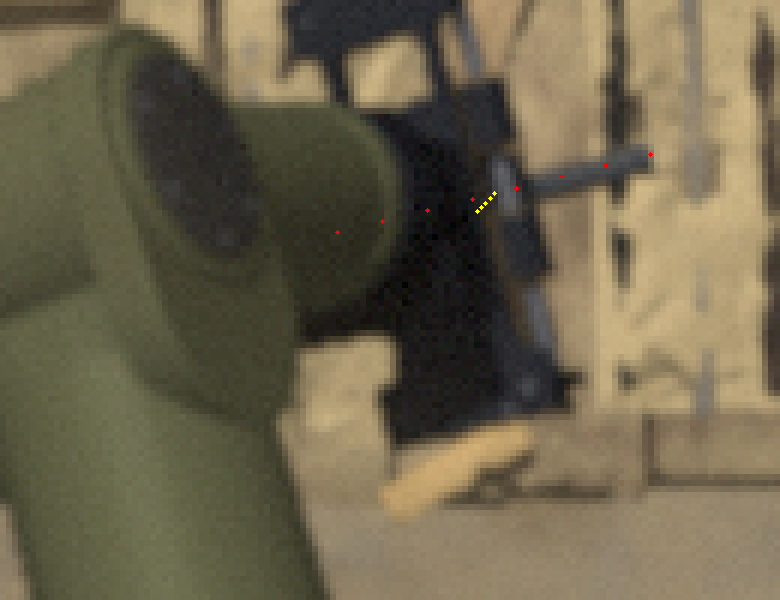

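step_arm([
  {"ax": 0,"ay": 0,"az": 0,"x": -0.001,"y": -0.001,"z": -0.04,"claw": 0},
  {"ax": 0,"ay": 0,"az": 0,"x": -0.001,"y": -0.001,"z": -0.08,"claw": 0},
  {"ax": 0,"ay": 0,"az": 0,"x": -0.001,"y": -0.001,"z": -0.11,"claw": 0},
  {"ax": 0,"ay": 0,"az": 0,"x": -0.001,"y": -0.001,"z": -0.14,"claw": 0},
  {"ax": 0,"ay": 0,"az": 0,"x": -0.001,"y": -0.001,"z": -0.16,"claw": 0},
  {"ax": 0,"ay": 0,"az": 0,"x": -0.001,"y": -0.001,"z": -0.175,"claw": 0},
  {"ax": 0,"ay": 0,"az": 0,"x": -0.001,"y": -0.001,"z": -0.175,"claw": 0},
  {"ax": 0,"ay": 0,"az": 0,"x": -0.001,"y": -0.001,"z": -0.175,"claw": 0},
])

```text
time_s: 17.7
tool_pos: [0.4894, -0.1265, 0.1365]
tool_rot: [-179.9, 27.4, 103.2]
force: [0.8, -0.6, -2.3]
grip_width: 0.0176
```

```bash
python3 log.py; python3 - <<'E'
from kc import *
from ov import overlay
snap('side','s12',(230,330,175,275),6)
snap('top','t12',(240,370,180,280),6)
o=status.get_obs(); k,u=keypts(o); print(k,u,o['force'])
P=[(k+a*u,(0,0,255)) for a in np.linspace(-.07,.07,8)]+[(k-[0,0,a],(0,255,255)) for a in(0,.02,.04,.06,.08)]
overlay('side','pics/s12_full.png','pics/os12.png',(240,320,195,275),7,P)
E
```

```text
17.7 [ 0.48940484 -0.12654484  0.13647632] [-179.89788348   27.40249027  103.15834389] [-5.650e+01 -1.000e-01  4.940e+01  1.206e+02  3.180e+01  6.060e+01
 -1.020e+01]
[ 0.48882353 -0.12180029  0.14765295] [-0.22619957  0.97408098  0.        ] [ 0.79198099  0.09104412 -2.21643749]
```

View pics/os12.png

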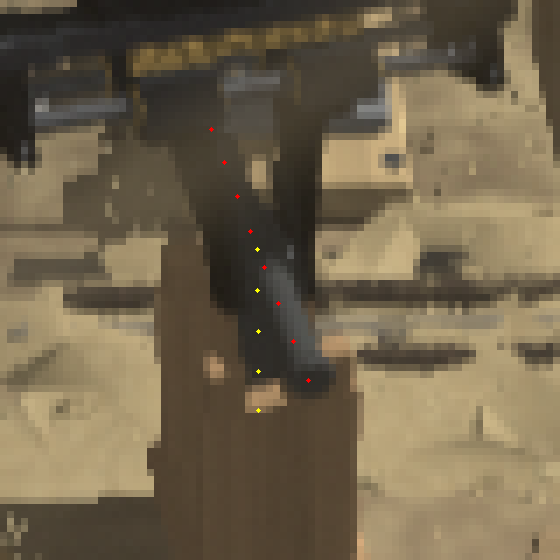

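View pics/t12.png

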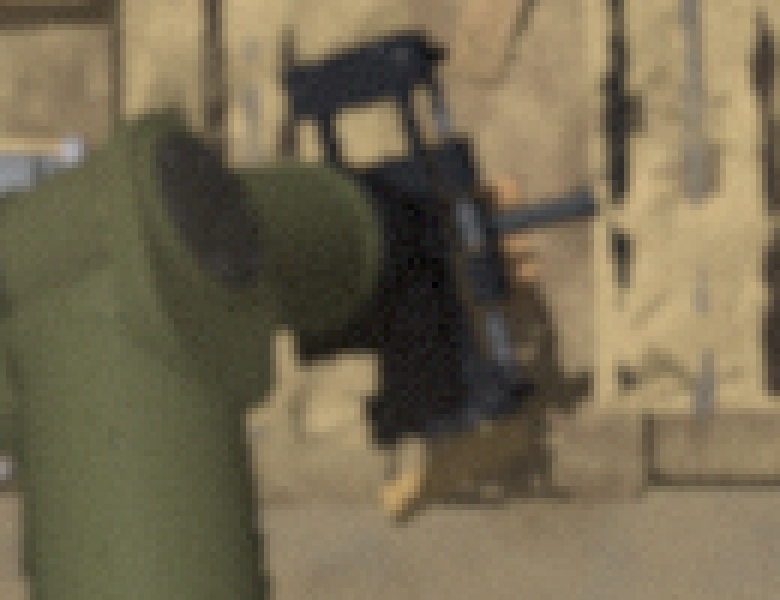

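```bash
python3 - <<'E'
from kc import *
o=status.get_obs(); k,u=keypts(o); e=k-.07*u; x=np.array([u[1],-u[0],0])
for nme,px in(('side',(240+315/7-.5,195+378/7-.5)),('top',(240+592/6-.5,180+204/6-.5))):
    m=onz(nme,px,k[2]); print(nme,m,'dx(rest)',(m-e)@x,'dy',(m-e)@u)
print(tri((240+315/7-.5,195+378/7-.5),(240+592/6-.5,180+204/6-.5)))
# notch line from horns measured: near/far mid
near=np.array([.49565,-.15267,0]);far=np.array([.48127,-.08973,0])
for q in(near,far): d=(k-q); d[2]=0; print('bar minus notch, x:',d@x)
E
```

```text
side [ 0.50684566 -0.18881029  0.14765295] dx(rest) 0.002397383830709639 dy 0.000650236716910753
top [ 0.50132459 -0.1871402   0.14765295] dx(rest) -0.0026028081840586445 dy 0.00352589522264633
(array([ 0.50422561, -0.18730455,  0.14583584]), np.float64(0.005410533714151279))
bar minus notch, x: 0.00033317766257030964
bar minus notch, x: 0.0001034609698602112
```

step_arm([
  {"ax": 0,"ay": 0,"az": 0,"x": -0.001,"y": 0,"z": -0.008,"claw": 0},
  {"ax": 0,"ay": 0,"az": 0,"x": -0.001,"y": 0,"z": -0.016,"claw": 0},
  {"ax": 0,"ay": 0,"az": 0,"x": -0.001,"y": 0,"z": -0.024,"claw": 0},
  {"ax": 0,"ay": 0,"az": 0,"x": -0.001,"y": 0,"z": -0.03,"claw": 0},
  {"ax": 0,"ay": 0,"az": 0,"x": -0.001,"y": 0,"z": -0.03,"claw": 0},
])

```text
time_s: 18.3
tool_pos: [0.4872, -0.1276, 0.1052]
tool_rot: [-179.8, 27.4, 103.1]
force: [0.7, -0.3, -2.3]
grip_width: 0.0173
```

```bash
python3 log.py; python3 - <<'E'
from kc import *
snap('side','s13',(240,320,195,275),7)
snap('top','t13',(290,350,195,265),8)
o=status.get_obs(); k,u=keypts(o); print(k,u,o['force'],o['wrist_torque'])
E
```

```text
18.3 [ 0.48724742 -0.12764349  0.10518144] [-179.78497007   27.39399839  103.09137717] [-55.9   3.5  49.9 122.5  30.1  55.9 -10.3]
[ 0.48686271 -0.12268755  0.11665097] [-0.22490457  0.9743808   0.        ] [ 0.07090182  0.85333213 -2.09040262] [0.68859121 0.22494025 0.02794615]
```

View pics/s13.png

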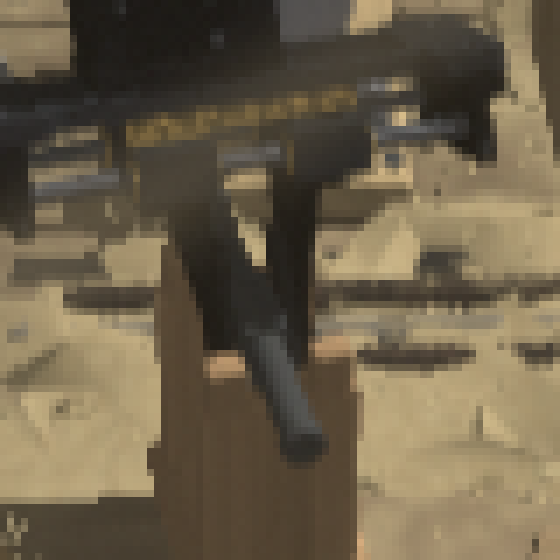

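View pics/t13.png

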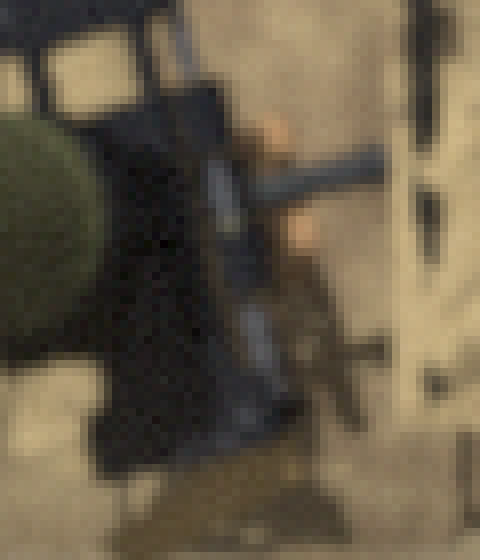

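The bar, with its end at (302,445), now lies between the near horns in both views, with no contact force. I'll lower until it seats.

step_arm([
  {"ax": 0,"ay": 0,"az": 0,"x": 0,"y": 0,"z": -0.003,"claw": 0},
  {"ax": 0,"ay": 0,"az": 0,"x": 0,"y": 0,"z": -0.005,"claw": 0},
  {"ax": 0,"ay": 0,"az": 0,"x": 0,"y": 0,"z": -0.006,"claw": 0},
  {"ax": 0,"ay": 0,"az": 0,"x": 0,"y": 0,"z": -0.006,"claw": 0},
])

```text
time_s: 18.8
tool_pos: [0.4887, -0.1274, 0.1024]
tool_rot: [-179.8, 27.4, 103.0]
force: [-9.8, 5.3, 21.6]
grip_width: 0.0176
```

```bash
python3 - <<'E'
from kc import *
o=status.get_obs(); k,u=keypts(o); print(k,o['force'],o['wrist_torque'])
E
```

```text
[ 0.48755227 -0.12241303  0.11296394] [-9.79227806  5.30873809 21.59522624] [-0.40141237  1.69633879 -0.81853497]
```

step_arm([
  {"ax": 0,"ay": 0,"az": 0,"x": 0,"y": 0,"z": 0.003,"claw": 0},
  {"ax": 0,"ay": 0,"az": 0,"x": 0,"y": 0,"z": 0.003,"claw": 100},
  {"ax": 0,"ay": 0,"az": 0,"x": 0,"y": 0,"z": 0.003,"claw": 100},
  {"ax": 0,"ay": 0,"az": 0,"x": 0,"y": 0,"z": 0.003,"claw": 100},
  {"ax": 0,"ay": 0,"az": 0,"x": 0,"y": 0,"z": 0.003,"claw": 100},
  {"ax": 0,"ay": 0,"az": 0,"x": 0,"y": 0,"z": 0.003,"claw": 100},
  {"ax": 0,"ay": 0,"az": 0,"x": 0,"y": 0,"z": 0.003,"claw": 100},
  {"ax": 0,"ay": 0,"az": 0,"x": 0,"y": 0,"z": 0.003,"claw": 100},
])

```text
time_s: 19.6
tool_pos: [0.4881, -0.1273, 0.1031]
tool_rot: [-179.9, 27.4, 103.1]
force: [-0.5, -0.3, -0.4]
grip_width: 0.0655
```

```bash
python3 - <<'E'
from kc import *
snap('side','s14',(240,320,195,275),7)
o=status.get_obs(); print(o['tool_pos'],o['force'],o['grip_width'])
E
```

```text
[ 0.48804853 -0.12741732  0.1031596 ] [-0.77817543  0.68284895 -0.17003726] 0.06966645346202853
```

View pics/s14.png

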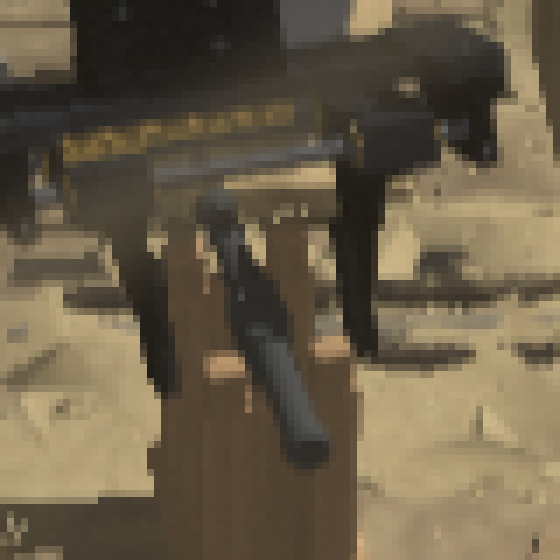

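step_arm([
  {"ax": 0,"ay": 0,"az": 0,"x": -0.002,"y": 0.009,"z": 0.018,"claw": 100},
  {"ax": 0,"ay": 0,"az": 0,"x": -0.004,"y": 0.018,"z": 0.036,"claw": 100},
  {"ax": 0,"ay": 0,"az": 0,"x": -0.007,"y": 0.032,"z": 0.063,"claw": 100},
  {"ax": 0,"ay": 0,"az": 0,"x": -0.008,"y": 0.04,"z": 0.1,"claw": 100},
  {"ax": 0,"ay": 0,"az": 0,"x": -0.008,"y": 0.04,"z": 0.14,"claw": 100},
  {"ax": 0,"ay": 0,"az": 0,"x": -0.008,"y": 0.04,"z": 0.18,"claw": 100},
  {"ax": 0,"ay": 0,"az": 0,"x": 0.01,"y": -0.01,"z": 0.2,"claw": 100},
  {"ax": 0,"ay": 0,"az": 0,"x": 0.01,"y": -0.06,"z": 0.21,"claw": 100},
  {"ax": 0,"ay": 0,"az": 0,"x": 0.01,"y": -0.11,"z": 0.21,"claw": 100},
  {"ax": 0,"ay": 0,"az": 0,"x": 0.01,"y": -0.16,"z": 0.21,"claw": 100},
  {"ax": 0,"ay": 0,"az": 0,"x": 0.01,"y": -0.21,"z": 0.21,"claw": 100},
  {"ax": 0,"ay": 0,"az": 0,"x": 0.01,"y": -0.21,"z": 0.21,"claw": 100},
])

```text
time_s: 20.85
tool_pos: [0.4944, -0.3456, 0.3138]
tool_rot: [-180.0, 27.4, 102.4]
force: [-0.3, -0.2, -0.1]
grip_width: 0.0875
```

```bash
python3 - <<'E'
from kc import *
from ov import *
snap('side','s15',(220,320,110,290),3.3)
snap('top','t15',(150,340,190,280),4)
o=status.get_obs(); print(o['tool_pos'],o['force'],o['joint_velocities'].round(2))
E
```

```text
[ 0.49676147 -0.33959456  0.31313704] [ 0.09174507  1.43893089 -0.4318991 ] [-1.3   0.18 -4.79  1.06 -0.89  0.51 -1.21]
```

View pics/s15.png

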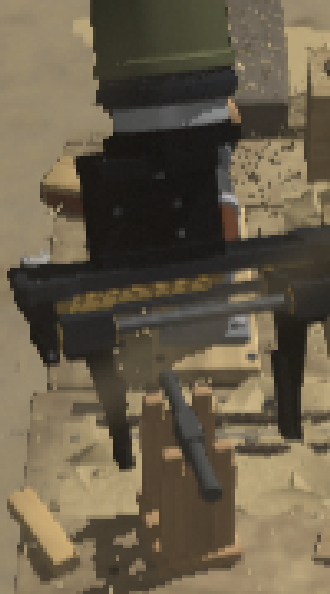

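View pics/t15.png

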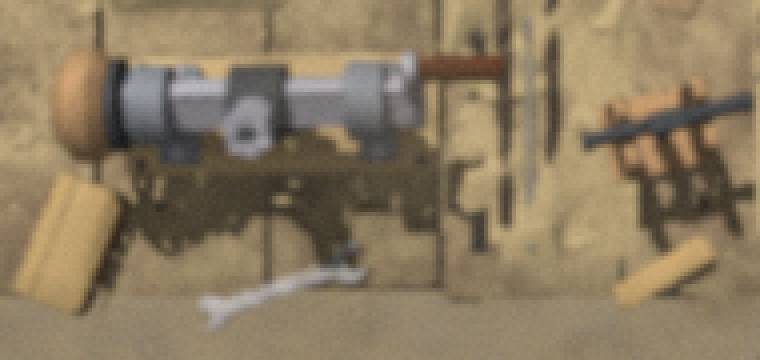

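step_arm([
  {"ax": 0,"ay": 0,"az": 0,"x": 0,"y": -0.05,"z": 0,"claw": 100},
  {"ax": 0,"ay": 0,"az": 0,"x": 0,"y": -0.08,"z": 0.02,"claw": 100},
  {"ax": 0,"ay": 0,"az": 0,"x": 0,"y": -0.08,"z": 0.02,"claw": 100},
  {"ax": 0,"ay": 0,"az": 0,"x": 0,"y": -0.08,"z": 0.02,"claw": 100},
  {"ax": 0,"ay": 0,"az": 0,"x": 0,"y": -0.08,"z": 0.02,"claw": 100},
])

```text
time_s: 21.45
tool_pos: [0.4991, -0.4147, 0.332]
tool_rot: [-179.9, 27.2, 103.3]
force: [0.3, 0.3, 0.1]
grip_width: 0.0872
```

```bash
python3 - <<'E'
from kc import *
snap('side','s16',(245,320,215,290),7)
snap('top','t16',(285,355,195,255),8)
o=status.get_obs(); print(o['tool_pos'],np.abs(o['joint_velocities']).max())
E
```

```text
[ 0.49906814 -0.41495171  0.33216934] 0.4282093243175704
```

View pics/t16.png

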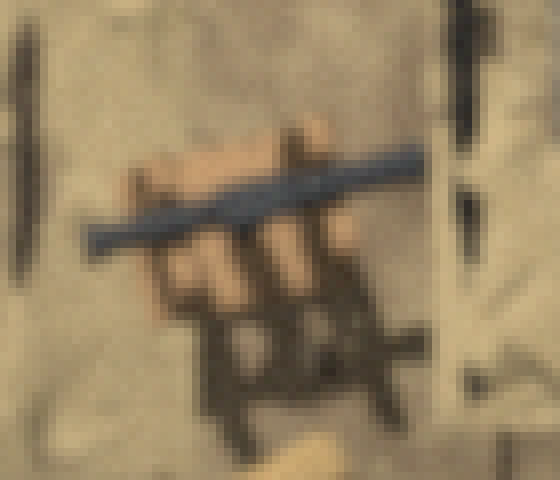

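View pics/s16.png

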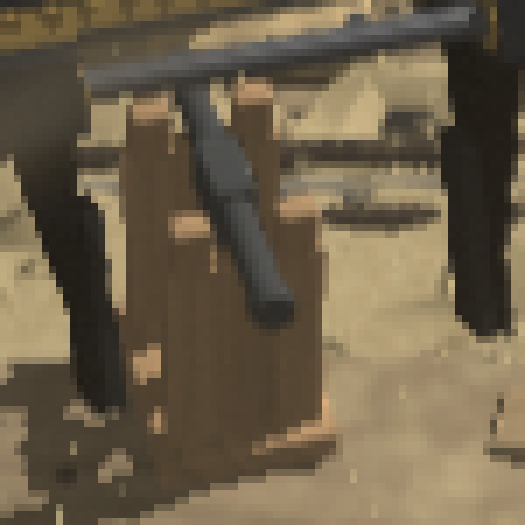

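```bash
python3 - <<'E'
from h import *
a,b=[onz('top',(285+x/8-.5,195+y/8-.5),.112) for x,y in((92,241),(422,164))]
d=a-b; print('centre',(a+b)/2,'len',np.linalg.norm(d),'yaw',np.degrees(np.arctan2(-d[0],d[1])))
workorder.sign_off()
E
```

```text
centre [ 0.48605902 -0.12391911  0.112     ] len 0.13351368447631584 yaw 12.273350602741587
the job is handed in; nothing more can be done
```

I set the shaft, tightened the screw, hung the key in the rest and handed the job in at about 21.5 s. The tightness of the screw is inferred rather than seen.

- **Shaft:** I cranked it from about 0.9 rad to about 0. The handle and flat in both views agree to about ±0.05 rad. The crank was in the same place in the last full top view.
- **Screw:** I turned the key about 75° (1.3 rad) clockwise. Torque about the screw axis rose to 0.6 N m, well above the screw's 0.06 N m friction. The bar measured in the picture followed the tool. Even allowing for all the socket play, the screw should be at or past 1.0 rad. I eased the key back within its play and pulled it out.
- **Key in the rest:** Both views show the crossbar in both notches. Its measured centre is within 4 mm of the seat, and its 12° yaw is within 1° of the rest's. At release it was at 0.113 m against a seat height of 0.112 m. The gripper is clear of everything.
- **Loose pieces:** The wedge beside the jig looks unmoved in the pictures. I did not identify or measure the sanding block and the blank, but the arm never worked near the bench away from the jig and the rest.

**Checks that failed or disagreed:**
- My first leaning approach to the key ran into joint 2's limit, so I chose a grip tilted 27° from a fitted arm model.
- The two cameras disagreed by about 5 mm on the key's bar during placing. I split the difference, and the bar still went into the notches.
- The last top-view measurement gave the bar a length of 134 mm instead of 140 mm, about what the pixel size allows.

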